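# Clear the light box and pedal, then expose the culture dishes

## Task

First clear the way: take the jar off the light box and the slide box off the foot pedal and stand both upright on free bench. Then turn the dial to the three-dot mark, lay every small culture dish flat on the lit glass, and with them all there press the foot pedal down to its stop to take the exposure and let it spring up. Finally put all the small dishes flat on the floor of the steel tray, side by side, leaving the dial as set and everything else on the bench where it was.

Things in the scene. Friction and masses are not known exactly. Their poses are not given: they have to be found in the camera images.
- lightbox: white light box fixed to the bench, 150 mm (its x) by 330 mm (its y), top 50 mm above the bench; origin under its centre; its z is up. Its +y two thirds carry the glass, its -y end the dial
- glass (a point): centre of the pale lit glass, flush with the light box's top, 50 mm above the bench; the glass is 130 mm along the light box's x and 220 mm along its y (axes as the light box's)
- dial_grip (a point): point on the dial's vertical axis at gripping height, 86.5 mm above the bench. The dial is a black disc of 48 mm dia with an upright grip bar on it, 46 mm long, 14 mm thick, its top 44 mm above the light box. The point's x axis lies along the bar; its -x end carries a white pointer line and is the end that is read against the dots
- dial (a joint): dial angle, rad: 0 at the one-dot mark, growing clockwise seen from above to 2.1, with click stops at the one-, two-, three- and four-dot marks at 0, 0.7, 1.4 and 2.1. The groups of black dots lie round the side of the dial that faces the robot; seen from above, one dot is at the light box's -y side and four dots next to the glass
- pedal_base: black rubber base of the foot pedal, fixed on the bench, 170 (its x) by 110 mm (its y); origin under its centre
- pedal_pad (a point): on the top face of the ribbed aluminium pedal plate, 20 mm from its free edge on the base's -x end (the end nearer the robot): where to press; 50 mm above the bench at rest. The plate is 140 (x) by 96 mm (y), level at rest, hinged at its +x end, 120 mm from this point; the point goes down about 21 mm to the stop, needing about 10 N
- pedal (a joint): pedal angle, rad: 0 up at rest (sprung), 0.18 down at its stop
- tray: open steel tray fixed on the bench, 250 (its x) by 150 mm (its y) outside, walls 4 mm thick and 15 mm high, floor about 4 mm thick; origin under its centre
- jar: amber jar with a white screw cap, about 60 mm dia, 85 mm high; origin at the centre of its underside; stands on the glass at the start. Other clutter, not listed, stands on the bench only nearer than 390 mm or farther than 750 mm from the robot's base axis
- slide_box: grey closed microscope slide box, 112 (its x) by 62 (its y) by 36 mm high; origin at the centre of its underside; lies on the pedal at the start
- dish1: small round closed culture dish, 60 mm dia, 18 mm high, cream with dark specks; origin at the centre of its underside. Two or three of dish1, dish2, dish3 are present
- dish2: small round closed culture dish, 60 mm dia, 18 mm high, cream with dark specks; origin at the centre of its underside. Two or three of dish1, dish2, dish3 are present
- dish3: small round closed culture dish, 60 mm dia, 18 mm high, cream with dark specks; origin at the centre of its underside. Two or three of dish1, dish2, dish3 are present
- vial_a: bystander, to be left alone, sizes in mm: small glass bottle, 34 dia, 62 high; origin at the centre of its underside
- vial_b: bystander, to be left alone, sizes in mm: small amber bottle, 34 dia, 62 high; origin at the centre of its underside

How it is judged:
By the outcome, as a careful person would: the job done as asked, in the order asked, and still so for the second after the job is handed in, with the robot touching nothing.
Of dish1, dish2, dish3 only 2 to 3 are there at a start; the rules pass over those that are not, and their reading is None.
At some moment in a run one of dish1, dish2, dish3 may be knocked a few centimetres aside while the robot is not near it.
It also fails if it takes over 210 s, if anything falls off the work surface, if the arm or the gripper's body presses on something with over 40 N, if the wrist force passes 120 N, or if a joint passes its speed limit or range.

## Robot

A 6-joint arm with a two-finger parallel gripper is mounted at the origin on the work surface. World frame = base frame: x ahead of the robot, y to its left, z up, the work surface at z = 0. Lengths are in mm, angles in degrees, forces in N, time in s.
With the tool pointing down it reaches from about 300 to 850 mm from the base axis. Payload 4.2 kg.
Tool frame: the origin (TCP) lies at the very end of the fingers, on their centre line; the grasp point (between the pads) lies 19 mm behind it; z points along the fingers, y is the direction in which the jaws open and shut (so a half turn about z gives the same grasp; the last joint's range is limited). The gripper opens to 91 mm and grips with 3 to 60 N. Pads are 32 mm wide; open, the fingers measure 118 mm over their backs; the gripper's body (76 mm by 178 mm) begins 60 mm behind the grasp point.
Start: joints at [65.546, 18.312, 89.639, -0, 72.044, -1.146], TCP at [227.516, 528.091, 213.976] pointing down, gripper open.
Joint ranges: [-177.97, 177.97], [-48.28, 115.42], [12.27, 149.76], [-77.06, 257.06], [2.81, 150.46], [-146.56, 146.56]. Speed limits (degrees/s): [147.25, 147.25, 180, 180, 180, 180].

## Interface

Orientations are given as [roll, pitch, yaw] about the fixed x, y, z axes, in that order (R = Rz(yaw) Ry(pitch) Rx(roll)).
In Python, from workcell import env gives the robot as it stands. The module is installed in compiled form; this text tells all that it offers.
- The arm moves only by the tool arm_command, never from a script. Its argument "targets" is a list of rows, each a list of 5 numbers: the closure, from 0 (fully open) to 1 (shut), then the shift along the tool's x, y, z each as a share of 50 cm, from -1 to 1, then the turn about the tool's z as a share of pi/4 rad, from -1 to 1. A call has 1 to 8 rows; each row is the pose to reach, as a shift and turn from the pose measured when the call began, along the tool's axes at that moment; what a row does not reach only later rows make up. A row lasts 1/12 s, in which the tool goes at most 41.7 mm and 7.16 degrees, less where a joint would pass 70% of its speed; a pose out of reach is approached as far as the arm can. A call with a number of a shift or a turn outside -1 to 1 is refused whole. A call with a gripper value outside its range is refused whole. The fingers move at their own pace and stop on an object; "squeeze" is the grip in N (left out, the last holds). Time passes only in rows, so rows that repeat a pose let the fingers close. It gives the time, the measured TCP pose, the force and the opening at its end, in the units of the state.
- env.state(): the state, without advancing time (a new reading comes with each control period).
- env.grab_frame(name): name is "scene" or "top" or "wrist"; returns the picture (480x640x3 uint8, red, green, blue); there is no depth.
- env.camera_params(name): a dict with "camera_matrix" (3x3 intrinsics, pixels), "dist_coeffs" ([k1, k2, p1, p2, k3] as OpenCV has them; the pictures are not rectified), "R" (3x3) and "t" (3): a world point X has camera coordinates R X + t; the wrist camera has in their place "hand_eye" (4x4, takes a point from camera to tool coordinates, whose origin is the TCP and whose axes are the flange's). Camera axes: x right, y down, z forward; pixel columns grow to the right and rows downward; lengths in mm; the calibration is good to about 2 mm. A picture is of the moment at which its call begins: read the wrist's pose just before it. camera_params takes no time and is no camera call.
- env.job_done(): hands the job in, once; it reports no verdict.
The state is a dict: "time_s": time; "qpos": joint angles; "qvel": joint speeds; "effort": joint torques, N m; "ee_pos": TCP position; "ee_rot": TCP orientation; "force": force on the tool from outside, world axes, zero at the start; "torque": the same for the moment, N m; "gripper_width": finger opening in mm.
Only numpy, scipy, OpenCV 4.12 (cv2) and the standard library are available. Lean on these libraries where they do the work, as an engineer would, in place of code of your own. Each camera call takes 0.05 s, during which the arm holds its last target.

## Working session

There is one attempt and no reset: what is moved stays moved. The work goes in short steps, Python scripts to look and compute and a tool call to move; the robot and the scene stay as the last step left them, time stands still between calls to the robot, and variables do not carry over. Pictures are saved under pics/ and viewed, and the job is handed in when it is done.

Besides the shell and the picture viewer there is one more tool, called after "Emit:" as a command line: name --pt "numbers of a row" for each row, then --argument value for the rest. arm_command: Moves the arm, as the interface text tells. Shift numbers are shares of 50 cm and turn numbers shares of pi/4 rad, none past 1 either way. Its arguments: {"type":"object","properties":{"targets":{"type":"array"},"squeeze":{"type":"number"}},"required":["targets"]}

```bash
mkdir -p pics; python3 - <<'E'
from workcell import env
import cv2
s=env.state();print(s)
for n in("scene","top","wrist"):
    cv2.imwrite(f"pics/{n}0.png",env.grab_frame(n)[:,:,::-1]); print(n,env.camera_params(n))
E
```

```text
{'time_s': 0.0, 'qpos': array([ 6.55470003e+01,  1.83511105e+01,  8.97075746e+01, -3.18486852e-04,
        7.20437125e+01, -1.14577534e+00]), 'qvel': array([-0.07147866, -0.01081232,  0.04817455, -0.13998464, -0.02092951,
       -0.01558738]), 'effort': array([ 4.55324707e-04, -4.12464416e+01, -2.31979984e+01,  7.26646115e-02,
        4.56305640e-02, -1.52197899e-04]), 'ee_pos': array([227.29110847, 527.60803674, 213.11768758]), 'ee_rot': array([-1.79897617e+02, -1.74482586e-03,  1.56692873e+02]), 'force': array([-0.79723837,  0.12955115, -1.2977147 ]), 'torque': array([0.04336678, 0.03948618, 0.00684894]), 'gripper_width': 91.07475286408682}
scene {'camera_matrix': array([[613.68920311,   0.        , 331.26674961],
       [  0.        , 613.68920311, 250.28195229],
       [  0.        ,   0.        ,   1.        ]]), 'dist_coeffs': array([0.06582459, 0.        , 0.        , 0.        , 0.        ]), 'R': array([[-0.79654425,  0.60457848,  0.00145653],
       [ 0.4482919 ,  0.59224657, -0.66953594],
       [-0.40564965, -0.53266205, -0.74277823]]), 't': array([ 452.88410056, -190.670
[... 416 characters left out ...]
2508211, -0.98427242]]), 't': array([ -10.54188441,  551.5725148 , 1202.55182959])}
wrist {'camera_matrix': array([[388.69925845,   0.        , 319.22610368],
       [  0.        , 388.69925845, 235.55038986],
       [  0.        ,   0.        ,   1.        ]]), 'dist_coeffs': array([0.02345979, 0.        , 0.        , 0.        , 0.        ]), 'hand_eye': array([[-2.58926178e-05, -9.62531692e-01, -2.71169211e-01,
         7.63808505e+01],
       [ 9.99999993e-01, -5.53722579e-05,  1.01062120e-04,
        -1.94351322e-01],
       [-1.12290745e-04, -2.71169207e-01,  9.62531687e-01,
        -1.70365574e+02],
       [ 0.00000000e+00,  0.00000000e+00,  0.00000000e+00,
         1.00000000e+00]])}
```

View pics/top0.png

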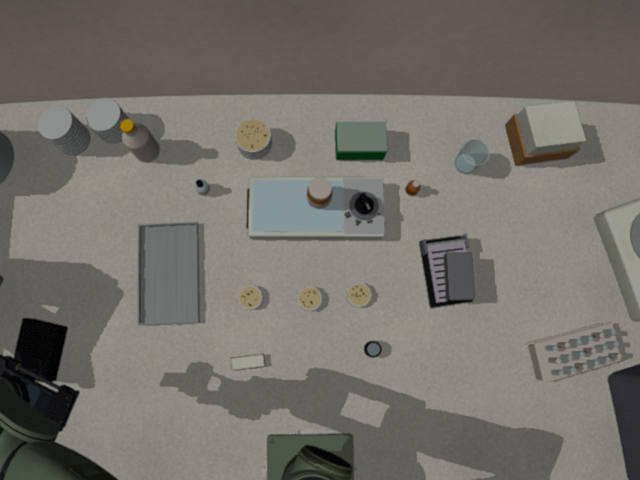

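View pics/scene0.png

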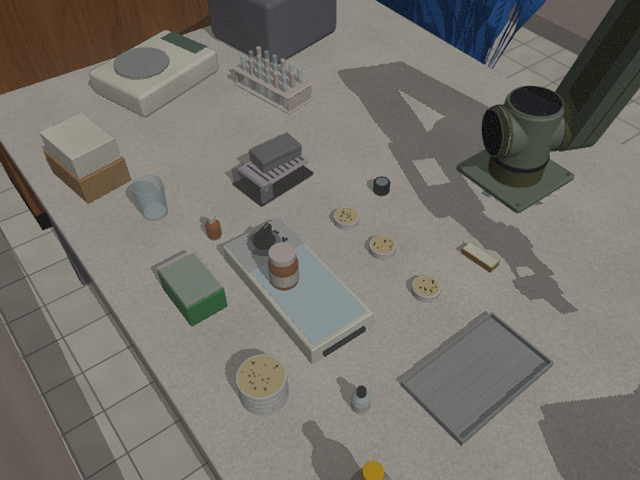

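View pics/wrist0.png

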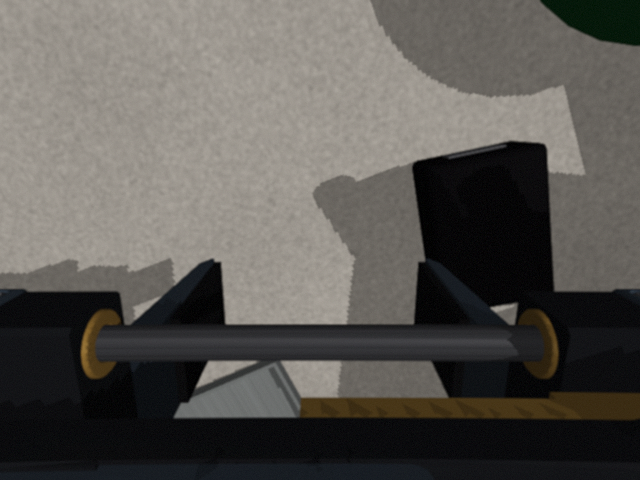

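The top picture shows everything: lightbox (248–384, 177–240), tray at left, pedal with box at (448,270), and three dishes at about (251,297), (310,299), (359,295). I'll enlarge it to read positions.

```bash
cat > h.py <<'E'
from workcell import env
import cv2, numpy as np
from scipy.spatial.transform import Rotation as Ro
def cam(n,s=None):
    p=env.camera_params(n);K=p["camera_matrix"];d=p["dist_coeffs"]
    if n=="wrist":
        s=s or env.state()
        T=np.eye(4);T[:3,:3]=Ro.from_euler("xyz",s["ee_rot"],degrees=True).as_matrix();T[:3,3]=s["ee_pos"]
        M=np.linalg.inv(T@p["hand_eye"]);return K,d,M[:3,:3],M[:3,3]
    return K,d,p["R"],p["t"]
def px2w(n,u,v,z,s=None):
    K,d,R,t=cam(n,s)
    a=cv2.undistortPoints(np.array([[[u,v]]],float),K,d)[0,0]
    c=-R.T@t; r=R.T@np.array([a[0],a[1],1]); return c+r*(z-c[2])/r[2]
def w2px(n,X,s=None):
    K,d,R,t=cam(n,s)
    return cv2.projectPoints(np.array(X,float).reshape(-1,1,3),cv2.Rodrigues(R)[0],t,K,d)[0][:,0]
def shot(n,name):
    s=env.state();im=env.grab_frame(n)[:,:,::-1].copy();cv2.imwrite(f"pics/{name}.png",im);return s,im
def crop(src,x0,y0,x1,y1,f,name):
    im=cv2.imread(f"pics/{src}.png")[y0:y1,x0:x1]
    im=cv2.resize(im,None,fx=f,fy=f,interpolation=cv2.INTER_CUBIC)
    st=20
    for u in range((x0+st-1)//st*st,x1,st):
        cv2.line(im,((u-x0)*f,0),((u-x0)*f,6),(0,0,255),1);cv2.putText(im,str(u),((u-x0)*f,16),0,.4,(0,0,255),1)
    for v in range((y0+st-1)//st*st,y1,st):
        cv2.line(im,(0,(v-y0)*f),(6,(v-y0)*f),(0,0,255),1);cv2.putText(im,str(v),(8,(v-y0)*f+4),0,.4,(0,0,255),1)
    cv2.imwrite(f"pics/{name}.png",im)
E
python3 -c "
from h import *
crop('top0',240,165,400,315,5,'c1');crop('top0',340,165,500,315,5,'c2');crop('top0',130,165,290,335,4,'c3')"
```

```text
(no output)
```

View pics/c1.png

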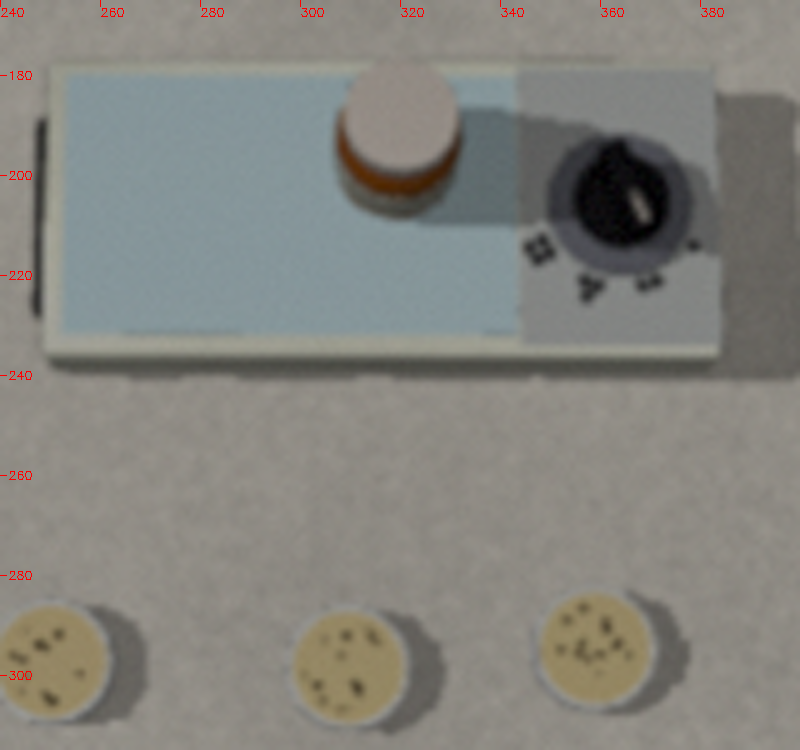

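View pics/c2.png

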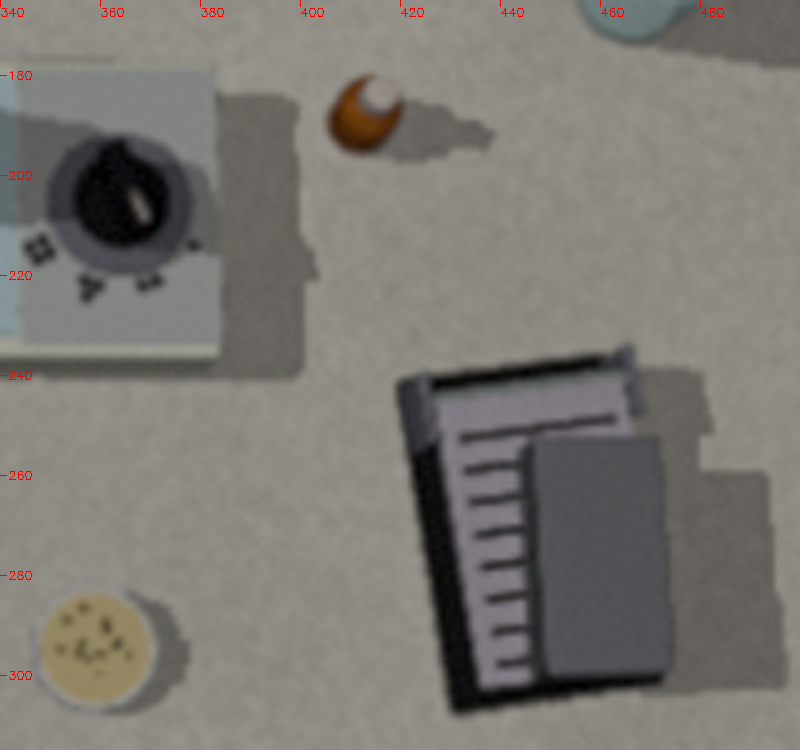

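View pics/c3.png

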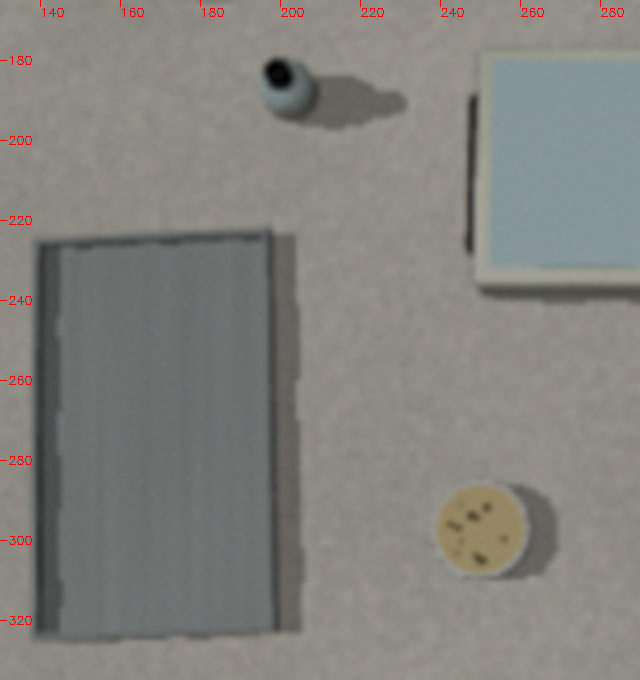

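Three dishes present. The dial's white pointer line is at about (367,206), between the one- and two-dot marks. The slide box's top spans (446–473, 252–300).

```bash
python3 -c "
from h import *
np.set_printoptions(precision=1,suppress=True)
p=env.camera_params('top');print('cam',-p['R'].T@p['t'])
for nm,pts,z in [('dishes',[(250.5,297),(309.5,298.5),(358.5,295)],18),('jar cap',[(319.5,188)],135),
('glass',[(253,180),(343,180),(343.5,231.5),(253,231.5)],50),('lb',[(250,178.5),(383,178.5),(384,235),(249.5,236)],50),
('dial disc',[(364,205.5)],56),('bar end hi',[(366,201.5),(368.5,209.5)],94),
('boxtop',[(446,252),(472,252),(473,299),(448,300)],86),
('pedbase',[(418,241),(430,307.5)],0),('plate',[(425,244),(463.5,239.5),(435,302.5)],50),
('tray',[(139,225),(197.5,222.5),(199.5,322.5),(138.5,325)],15),
('vials',[(201,189),(412,191)],20)]:
  print(nm,*[px2w('top',u,v,z)[:2] for u,v in pts])
"
```

```text
cam [ 332.6   14.9 1280.5]
dishes [430.3 142.3] [425.4  -0.1] [ 432.5 -118.9]
jar cap [667.3 -24.1]
glass [713.8 135.7] [712.3 -85. ] [583.2 -83.2] [585.  134.3]
lb [717.8 143.1] [ 715.9 -184.1] [ 573.8 -181.1] [574.1 142.6]
dial disc [ 645.9 -134. ]
bar end hi [ 645.8 -134.5] [ 626.4 -139.7]
boxtop [ 525.  -321.4] [ 524.3 -384.6] [ 413.3 -380.3] [ 412.2 -320.2]
pedbase [ 567.6 -275. ] [ 400.2 -297.8]
plate [ 550.9 -280.6] [ 561.3 -377.2] [ 409.2 -298.3]
tray [611.6 424.8] [616.3 276.4] [369.7 265.8] [363.5 416. ]
vials [701.2 269.3] [ 692.4 -261.6]
```

```bash
python3 -c "
from h import *
crop('scene0',200,190,400,340,4,'c4');crop('scene0',220,120,320,210,8,'c5')"
```

```text
(no output)
```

View pics/c4.png

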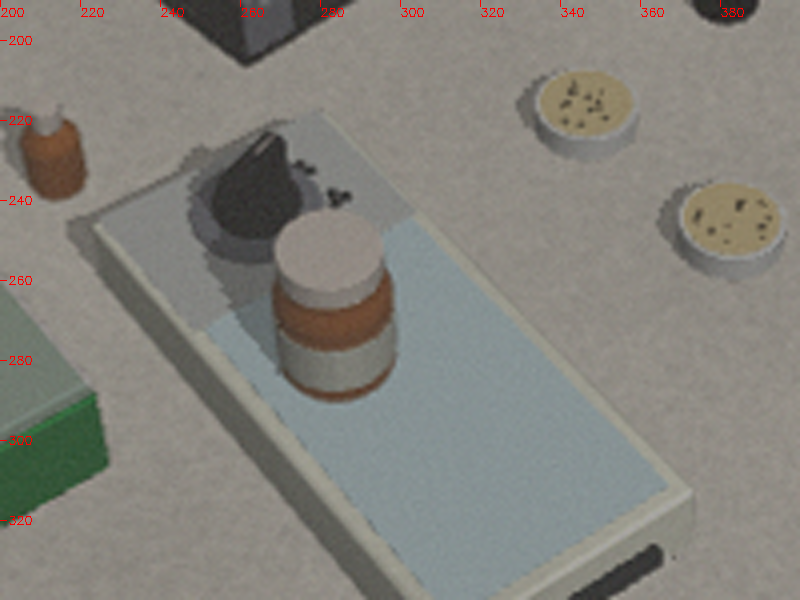

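View pics/c5.png

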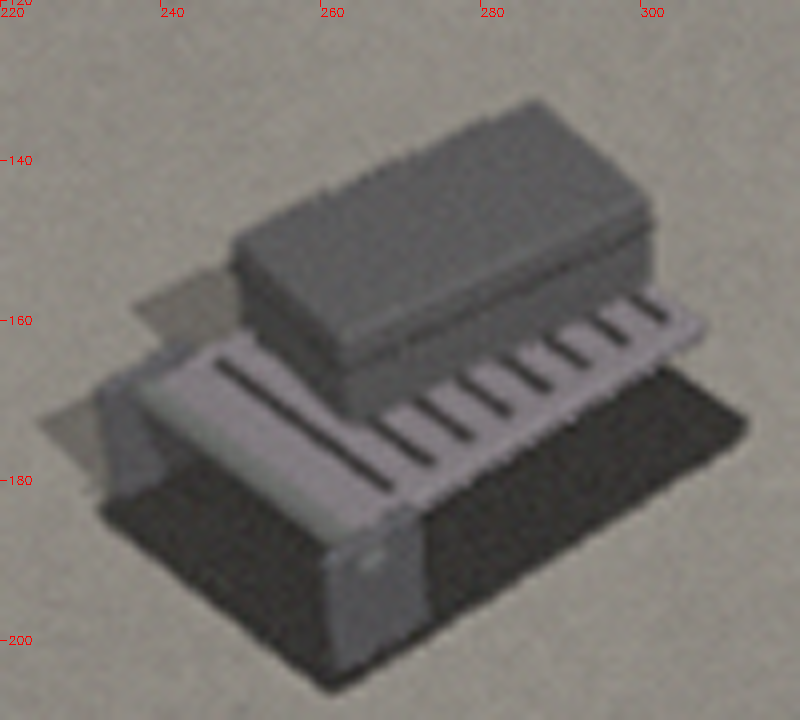

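```bash
cat >> h.py <<'E'
def go(x,y,z,yaw):
    s=env.state();R=Ro.from_euler("xyz",s["ee_rot"],degrees=True)
    d=R.inv().apply(np.array([x,y,z])-s["ee_pos"])/500
    a=(s["ee_rot"][2]-yaw+180)%360-180
    n=max(np.linalg.norm(d)*500/41.7,abs(a)/7.16)
    print("shift",np.round(d,3),"turn",round(a/45,3),"rows>=",round(n,1),"t",round(s["time_s"],1),"at",np.round(s["ee_pos"],1),np.round(s["ee_rot"],1))
E
python3 -c "
from h import *
go(667,-24,213,111.7)
go(667,-24,213,100)"
```

```text
shift [-1.244e+00 -6.650e-01  1.000e-03] turn 1.0 rows>= 16.9 t 0.1 at [227.4 527.7 213.3] [-179.9   -0.   156.7]
shift [-1.244e+00 -6.650e-01  1.000e-03] turn 1.26 rows>= 16.9 t 0.1 at [227.4 527.7 213.3] [-179.9   -0.   156.7]
```

Emit:
arm_command --pt "0 -0.6 -0.32 0 1" --pt "0 -0.6 -0.32 0 1" --pt "0 -0.6 -0.32 0 1" --pt "0 -0.6 -0.32 0 1" --pt "0 -0.6 -0.32 0 1" --pt "0 -0.6 -0.32 0 1" --pt "0 -0.6 -0.32 0 1" --pt "0 -0.6 -0.32 0 1" --squeeze 20

```text
time_s: 0.82
ee_pos: [436.1, 265.6, 213.5]
ee_rot: [-179.9, 0.1, 111.6]
force: [0.8, 0.6, -0.3]
gripper_width: 91.2
```

```bash
python3 -c "
from h import *
go(667,-24,213,90)"
```

```text
shift [-0.709  0.216  0.001] turn 0.48 rows>= 8.9 t 0.8 at [436.1 265.6 213.5] [-1.799e+02  1.000e-01  1.116e+02]
```

Emit:
arm_command --pt "0 -0.709 0.216 0 0.48" --pt "0 -0.709 0.216 0 0.48" --pt "0 -0.709 0.216 0 0.48" --pt "0 -0.709 0.216 0 0.48" --pt "0 -0.709 0.216 0 0.48" --pt "0 -0.709 0.216 0 0.48" --pt "0 -0.709 0.216 0 0.48" --pt "0 -0.709 0.216 0 0.48"

```text
time_s: 1.48
ee_pos: [643.5, 4.6, 213.3]
ee_rot: [-179.9, 0.1, 90.0]
force: [-0.0, -0.6, -0.4]
gripper_width: 91.7
```

```bash
python3 -c "
from h import *
s,im=shot('wrist','w1')
go(667,-24,82,90)"
```

```text
shift [-0.042  0.036  0.261] turn -0.005 rows>= 3.2 t 1.5 at [648.4  -2.1 212.5] [179.8   0.4  89.8]
```

View pics/w1.png

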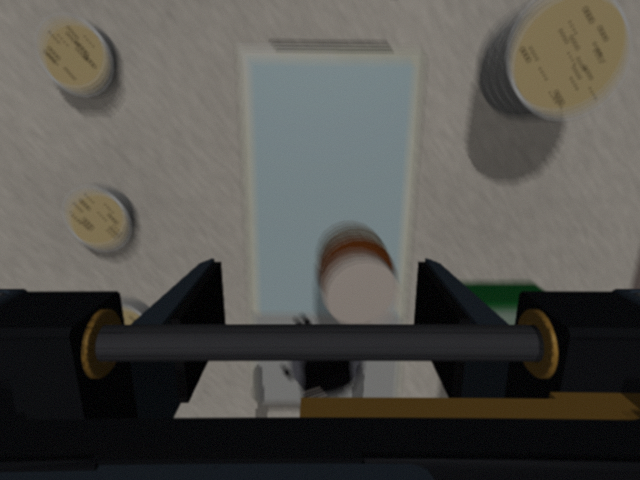

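The view (blurred by motion) has the jar cap at (358,288) between the fingers. I'll centre over it and descend.

Emit:
arm_command --pt "0 -0.042 0.036 0 0" --pt "0 -0.042 0.036 0 0" --pt "0 -0.042 0.036 0.1 0" --pt "0 -0.042 0.036 0.26 0" --pt "0 -0.042 0.036 0.26 0" --pt "0 -0.042 0.036 0.26 0" --pt "0 -0.042 0.036 0.26 0"

```text
time_s: 2.12
ee_pos: [664.5, -23.7, 79.8]
ee_rot: [-179.8, 0.4, 89.8]
force: [-0.0, 0.5, 0.0]
gripper_width: 91.2
```

Emit:
arm_command --pt "0.5 0 0 0 0" --pt "0.5 0 0 0 0" --pt "0.5 0 0 0 0" --pt "0.5 0 0 0 0" --pt "0.5 0 0 0 0" --pt "0.5 0 0 0 0"

```text
time_s: 2.62
ee_pos: [666.1, -23.7, 81.7]
ee_rot: [179.9, 0.4, 89.8]
force: [2.0, -0.2, 4.9]
gripper_width: 58.9
```

```bash
python3 -c "
from h import *
s,im=shot('scene','s1');crop('s1',180,150,380,300,4,'c6');go(600,208,190,90);print(s['gripper_width'],s['force'])"
```

```text
shift [ 0.461 -0.134 -0.22 ] turn -0.005 rows>= 6.3 t 2.7 at [666.1 -23.7  81.7] [179.9   0.4  89.8]
58.87143699848869 [ 1.97460571 -0.24232553  4.89434412]
```

View pics/c6.png

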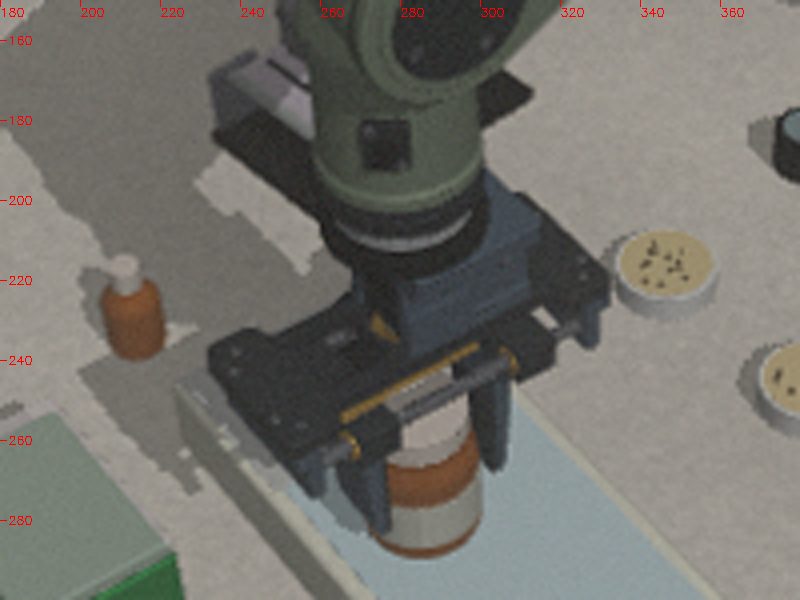

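Jar is gripped (58.9 mm). Lifting, then across.

Emit:
arm_command --pt "0.5 0 0 -0.1 0" --pt "0.5 0 0 -0.2 0" --pt "0.5 0 0 -0.2 0" --pt "0.5 0.1 -0.03 -0.2 0" --pt "0.5 0.25 -0.07 -0.2 0" --pt "0.5 0.461 -0.134 -0.2 0" --pt "0.5 0.461 -0.134 -0.2 0" --pt "0.5 0.461 -0.134 -0.2 0"

```text
time_s: 3.33
ee_pos: [607.0, 178.5, 179.6]
ee_rot: [-179.9, 0.4, 89.7]
force: [1.5, -0.4, -2.6]
gripper_width: 59.1
```

```bash
python3 -c "
from h import *
go(600,208,60,90);print(env.state()['gripper_width'])"
```

```text
shift [ 0.061 -0.014  0.239] turn -0.006 rows>= 3.0 t 3.3 at [607.  178.5 179.6] [-179.9    0.4   89.7]
59.08107600820526
```

Emit:
arm_command --pt "0.5 0.061 -0.014 0 0" --pt "0.5 0.061 -0.014 0.05 0" --pt "0.5 0.061 -0.014 0.1 0" --pt "0.5 0.061 -0.014 0.18 0" --pt "0.5 0.061 -0.014 0.24 0" --pt "0.5 0.061 -0.014 0.24 0" --pt "0.5 0.061 -0.014 0.24 0"

```text
time_s: 3.92
ee_pos: [598.4, 207.7, 57.7]
ee_rot: [-179.6, 0.5, 89.7]
force: [1.2, 0.7, -1.6]
gripper_width: 58.9
```

```bash
python3 -c "
from h import *
go(600,208,32,90);print(env.state()['gripper_width'],px2w('top',249.5,177,0))"
```

```text
shift [0.001 0.004 0.051] turn -0.006 rows>= 0.6 t 3.9 at [598.4 207.7  57.7] [-179.6    0.5   89.7]
58.887547882762746 [737.41459348 149.68263406   0.        ]
```

Emit:
arm_command --pt "0.5 0 0.002 0.02 0" --pt "0.5 0 0.002 0.04 0" --pt "0.5 0 0.002 0.047 0" --pt "0.5 0 0.002 0.05 0" --pt "0.5 0 0.002 0.05 0"

```text
time_s: 4.33
ee_pos: [599.3, 207.4, 32.8]
ee_rot: [-179.6, 0.5, 89.7]
force: [-0.2, 0.1, -2.0]
gripper_width: 59.1
```

Emit:
arm_command --pt "0.5 0 0 0.003 0" --pt "0.5 0 0 0.003 0" --pt "0.5 0 0 0.003 0"

```text
time_s: 4.58
ee_pos: [599.7, 207.5, 31.9]
ee_rot: [-179.7, 0.5, 89.7]
force: [0.4, -0.2, -1.5]
gripper_width: 59.1
```

Emit:
arm_command --pt "0.5 0 0 0.003 0" --pt "0.5 0 0 0.003 0" --pt "0.5 0 0 0.003 0"

```text
time_s: 4.83
ee_pos: [599.7, 207.5, 31.8]
ee_rot: [-179.7, 0.5, 89.7]
force: [-2.1, -0.2, 5.2]
gripper_width: 58.9
```

Touched down. Release and rise.

Emit:
arm_command --pt "0 0 0 0 0" --pt "0 0 0 0 0" --pt "0 0 0 0 0" --pt "0 0 0 0 0" --pt "0 0 0 -0.1 0" --pt "0 0 0 -0.25 0" --pt "0 0 0 -0.3 0" --pt "0 0 0 -0.3 0"

```text
time_s: 5.5
ee_pos: [602.0, 209.3, 186.6]
ee_rot: [179.9, 0.4, 89.7]
force: [0.3, 0.2, -0.3]
gripper_width: 90.9
```

```bash
python3 -c "
from h import *
s,im=shot('wrist','w2')
go(468.7,-351.6,190,0);go(560,-60,190,45)"
```

```text
shift [-1.125 -0.266  0.004] turn 1.994 rows>= 13.9 t 5.5 at [604.2 210.1 191. ] [179.5   0.2  89.7]
shift [-0.541 -0.086  0.003] turn 0.994 rows>= 6.6 t 5.5 at [604.2 210.1 191. ] [179.5   0.2  89.7]
```

View pics/w2.png

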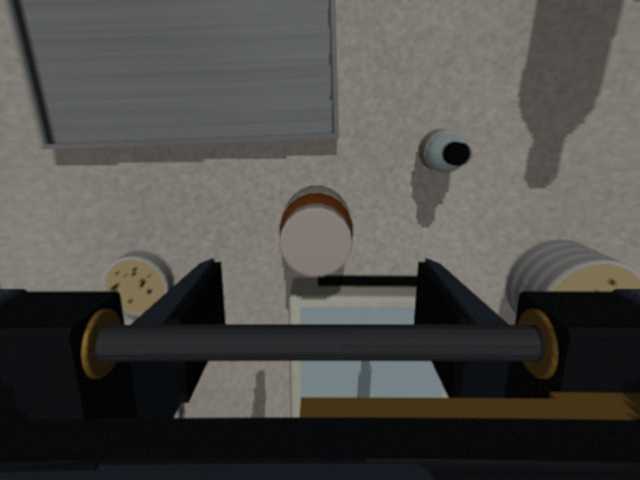

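Jar stands upright beside the light box, cap at (316,240). On to the slide box.

Emit:
arm_command --pt "0 -0.6 -0.1 0 1" --pt "0 -0.6 -0.1 0 1" --pt "0 -0.6 -0.1 0 1" --pt "0 -0.6 -0.1 0 1" --pt "0 -0.6 -0.1 0 1" --pt "0 -0.6 -0.1 0 1" --pt "0 -0.6 -0.1 0 1" --pt "0 -0.6 -0.1 0 1"

```text
time_s: 6.22
ee_pos: [551.5, -94.8, 191.6]
ee_rot: [179.4, -0.1, 44.4]
force: [0.4, -0.8, 0.4]
gripper_width: 91.3
```

```bash
python3 -c "
from h import *
go(468.7,-351.6,190,-1)"
```

```text
shift [-0.478  0.251  0.005] turn 1.01 rows>= 6.5 t 6.2 at [551.5 -94.8 191.6] [ 1.794e+02 -1.000e-01  4.440e+01]
```

Emit:
arm_command --pt "0 -0.478 0.251 0 1" --pt "0 -0.478 0.251 0 1" --pt "0 -0.478 0.251 0 1" --pt "0 -0.478 0.251 0 1" --pt "0 -0.478 0.251 0 1" --pt "0 -0.478 0.251 0 1" --pt "0 -0.478 0.251 0 1" --pt "0 -0.478 0.251 0 1"

```text
time_s: 6.88
ee_pos: [467.2, -356.1, 191.8]
ee_rot: [179.5, -0.5, -0.9]
force: [0.1, 0.8, 0.4]
gripper_width: 91.7
```

```bash
python3 -c "
from h import *
s,im=shot('wrist','w3')
go(468.7,-351.6,100,-1)
print(w2px('wrist',[(525,-321,86),(524.5,-384,86),(413,-380,86),(412,-320,86)],s))"
```

```text
shift [-0.    -0.005  0.184] turn 0.006 rows>= 2.2 t 6.9 at [ 467.9 -353.5  191.8] [179.7  -0.5  -0.7]
[[266.02617739 156.29381971]
 [356.26926199 155.55654863]
 [349.73222947 302.34213837]
 [272.28235164 304.92677976]]
```

View pics/w3.png

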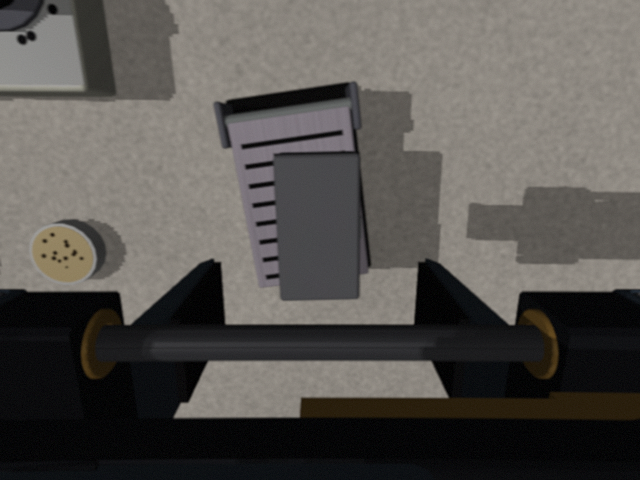

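Wrist view: slide box top corners at (275,153), (358,153), (358,298), (280,299); ribbed plate visible beside it, left edge from (228,118) to (262,287).

```bash
python3 -c "
from h import *
s=env.state()
P=[px2w('wrist',u,v,86,s)[:2] for u,v in [(275,153),(358,153),(358,298),(280,299)]]
print(np.round(P,1),np.mean(P,0))
print([px2w('wrist',u,v,50,s)[:2].round(1) for u,v in [(230,120),(352,102),(262,287)]])
c=np.mean(P,0);go(470,c[1],100,-1)"
```

```text
[[ 527.8 -324.3]
 [ 527.1 -382.2]
 [ 417.4 -383.6]
 [ 417.5 -323.4]] [ 472.46171912 -353.38911484]
[array([ 551. , -287.1]), array([ 562.9, -380.7]), array([ 412.7, -304.4])]
shift [ 0.003 -0.001  0.184] turn 0.006 rows>= 2.2 t 6.9 at [ 467.9 -353.5  191.8] [179.7  -0.5  -0.7]
```

Emit:
arm_command --pt "0 0.004 0 0.08 0" --pt "0 0.004 0 0.16 0" --pt "0 0.004 0 0.22 0" --pt "0 0.004 0 0.25 0" --pt "0 0.004 0 0.267 0" --pt "0 0.004 0 0.267 0"

```text
time_s: 7.43
ee_pos: [470.7, -352.3, 56.3]
ee_rot: [179.8, -0.3, -0.6]
force: [-0.3, 0.2, 0.0]
gripper_width: 91.0
```

Emit:
arm_command --pt "0.5 0 0 0 0" --pt "0.5 0 0 0 0" --pt "0.5 0 0 0 0" --pt "0.5 0 0 0 0" --pt "0.5 0 0 0 0" --pt "0.5 0 0 0 0"

```text
time_s: 7.93
ee_pos: [471.4, -353.1, 57.5]
ee_rot: [179.7, -0.4, -0.6]
force: [-0.1, -2.0, 3.0]
gripper_width: 61.9
```

```bash
python3 -c "
from h import *
s,im=shot('scene','s2');crop('s2',200,60,360,210,5,'c7');go(490,-485,150,-1)"
```

```text
shift [ 0.042  0.264 -0.184] turn 0.008 rows>= 3.9 t 8.0 at [ 471.3 -353.1   57.5] [179.7  -0.4  -0.6]
```

View pics/c7.png

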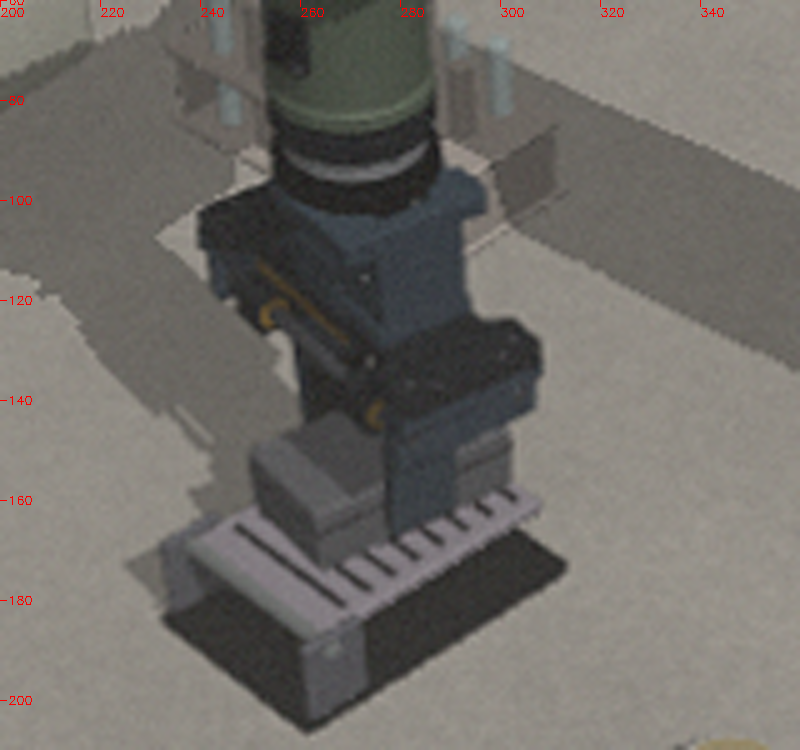

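Slide box gripped at 61.9 mm. Lift and move it −y beyond the pedal.

Emit:
arm_command --pt "0.5 0 0 -0.06 0" --pt "0.5 0 0 -0.12 0" --pt "0.5 0 0 -0.16 0" --pt "0.5 0.02 0.08 -0.16 0" --pt "0.5 0.042 0.16 -0.16 0" --pt "0.5 0.042 0.264 -0.16 0" --pt "0.5 0.042 0.264 -0.16 0" --pt "0.5 0.042 0.264 -0.16 0"

```text
time_s: 8.65
ee_pos: [489.3, -487.7, 136.7]
ee_rot: [179.8, -0.4, -0.8]
force: [0.2, -0.0, -1.0]
gripper_width: 62.2
```

```bash
python3 -c "
from h import *
print(env.state()['gripper_width'],px2w('top',530,345,30),px2w('top',522,327,0));go(490,-485,9,-1)"
```

```text
62.16399373067035 [ 300.76100445 -538.65141622   30.        ] [ 345.71113353 -533.27525207    0.        ]
shift [-0.    -0.006  0.255] turn 0.004 rows>= 3.1 t 8.7 at [ 489.3 -487.7  136.7] [179.8  -0.4  -0.8]
```

Emit:
arm_command --pt "0.5 0 0 0.06 0" --pt "0.5 0 0 0.14 0" --pt "0.5 0 0 0.2 0" --pt "0.5 0 0 0.235 0" --pt "0.5 0 0 0.25 0" --pt "0.5 0 0 0.253 0" --pt "0.5 0 0 0.253 0" --pt "0.5 0 0 0.253 0"

```text
time_s: 9.32
ee_pos: [491.0, -488.5, 11.7]
ee_rot: [179.7, -0.5, -0.8]
force: [0.2, -0.7, -1.8]
gripper_width: 61.9
```

Emit:
arm_command --pt "0.5 0 0 0.003 0" --pt "0.5 0 0 0.004 0" --pt "0.5 0 0 0.004 0"

```text
time_s: 9.57
ee_pos: [491.3, -488.7, 10.6]
ee_rot: [179.6, -0.5, -0.8]
force: [-1.2, -0.4, -1.6]
gripper_width: 61.7
```

Emit:
arm_command --pt "0.5 0 0 0.004 0" --pt "0.5 0 0 0.004 0" --pt "0.5 0 0 0.006 0" --pt "0.5 0 0 0.006 0"

```text
time_s: 9.9
ee_pos: [491.4, -488.9, 7.8]
ee_rot: [179.6, -0.6, -0.8]
force: [0.4, 0.0, 0.8]
gripper_width: 62.0
```

Emit:
arm_command --pt "0.5 0 0 0.002 0" --pt "0.5 0 0 0.002 0" --pt "0.5 0 0 0.002 0"

```text
time_s: 10.15
ee_pos: [491.6, -488.9, 7.4]
ee_rot: [179.6, -0.6, -0.8]
force: [-0.2, 1.6, 4.4]
gripper_width: 61.7
```

Emit:
arm_command --pt "0 0 0 0 0" --pt "0 0 0 0 0" --pt "0 0 0 0 0" --pt "0 0 0 0 0" --pt "0 0 0 -0.1 0" --pt "0 0 0 -0.2 0" --pt "0 0 0 -0.3 0" --pt "0 0 0 -0.36 0"

```text
time_s: 10.82
ee_pos: [489.7, -487.5, 175.6]
ee_rot: [179.6, -0.5, -0.8]
force: [-0.2, 0.1, 0.2]
gripper_width: 91.3
```

```bash
python3 -c "
from h import *
s,im=shot('wrist','w4')
go(640,-220,190,15)"
```

```text
shift [ 0.286 -0.546 -0.012] turn -0.351 rows>= 7.4 t 10.9 at [ 493.  -490.8  186.3] [178.9  -1.3  -0.8]
```

View pics/w4.png

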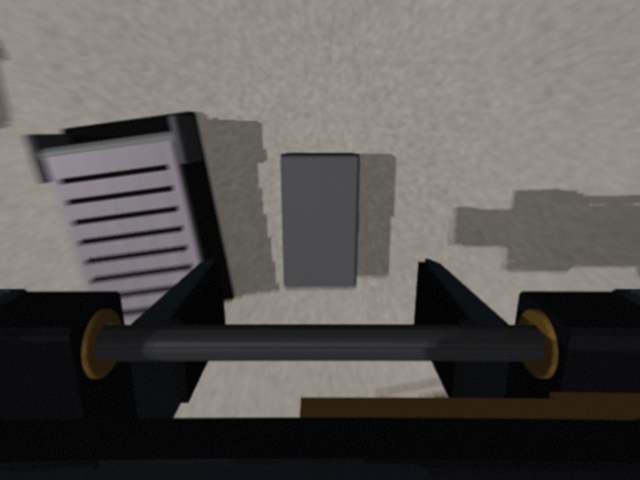

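Slide box stands alone at (320,220), clear of the pedal. Next I'll view the dial from the wrist.

```bash
python3 -c "
from h import *
go(577,-152,190,15)"
```

```text
shift [ 0.159 -0.68  -0.017] turn -0.351 rows>= 8.4 t 10.9 at [ 493.  -490.8  186.3] [178.9  -1.3  -0.8]
```

Emit:
arm_command --pt "0 0.159 -0.68 -0.017 -0.35" --pt "0 0.159 -0.68 -0.017 -0.35" --pt "0 0.159 -0.68 -0.017 -0.35" --pt "0 0.159 -0.68 -0.017 -0.35" --pt "0 0.159 -0.68 -0.017 -0.35" --pt "0 0.159 -0.68 -0.017 -0.35" --pt "0 0.159 -0.68 -0.017 -0.35" --pt "0 0.159 -0.68 -0.017 -0.35"

```text
time_s: 11.53
ee_pos: [573.8, -163.5, 189.1]
ee_rot: [178.6, -0.9, 14.9]
force: [0.2, 0.2, -0.9]
gripper_width: 91.6
```

Emit:
arm_command --pt "0 0 0 0 0" --pt "0 0 0 0 0" --pt "0 0 0 0 0"

```text
time_s: 11.78
ee_pos: [573.8, -163.7, 188.9]
ee_rot: [178.5, -0.9, 15.0]
force: [-0.2, -0.0, 0.9]
gripper_width: 91.6
```

```bash
python3 -c "
from h import *
s,im=shot('wrist','w5');print(s['ee_pos'],s['ee_rot'])
crop('w5',220,100,420,260,4,'c8')
s,im=shot('top','t2')"
```

```text
[ 573.76730795 -163.69464556  188.94168265] [178.54840203  -0.89868385  14.97626617]
```

View pics/w5.png

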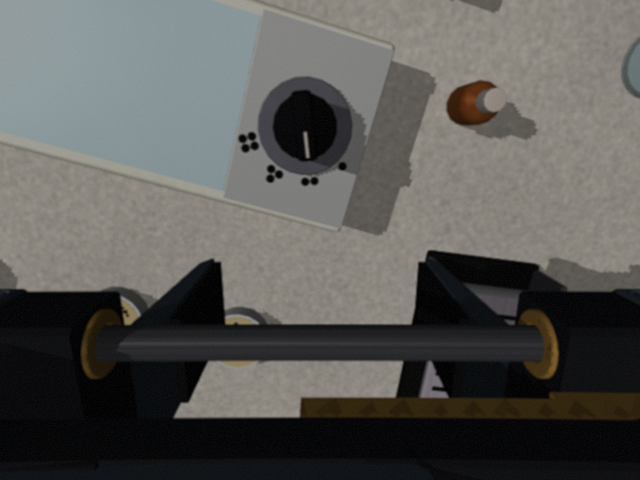

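View pics/c8.png

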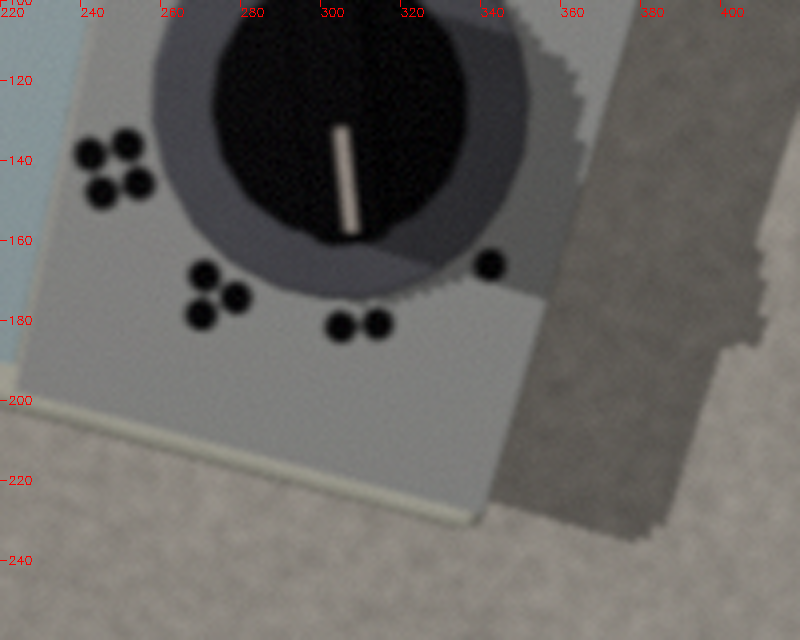

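The pointer line ((304.5,132)→(308,158)) reads at the two-dot group (309,181); three dots are at (273,173). Disc centre about (305,125).

```bash
python3 -c "
from h import *
s=env.state()
f=lambda u,v,z:px2w('wrist',u,v,z,s)[:2]
c=f(305.2,124.5,51);print('c',c, 'r',np.linalg.norm(f(258.5,125,51)-f(352,125,51))/2)
ib=f(305,124,54);print('inner',ib,np.linalg.norm(f(273,125,54)-f(337,125,54))/2)
a,b=f(304.5,132,94),f(308,158,94);print(a,b,np.degrees(np.arctan2(*(b-a)[::-1])),np.linalg.norm(b-a))
for n,u,v in[('1',342,166.5),('2',309,181),('3',273,173),('4',248,142)]:
  p=f(u,v,50);print(n,p,np.degrees(np.arctan2(*(p-c)[::-1])))
e=[f(240,197,50),f(338,229,50)];print(e,np.degrees(np.arctan2(*(e[0]-e[1])[::-1])))
print([f(u,v,50) for u,v in[(263,9),(222,198),(392,46),(338,228)]])
"
```

```text
c [ 648.87609918 -137.64802908] r 35.68402573554998
inner [ 649.14142118 -137.45527296] 24.191670850745687
[ 643.48059979 -138.98111515] [ 627.74968778 -145.39985998] -157.8028770572464 16.990052319308536
1 [ 625.503036   -173.55187431] -123.06374623344142
2 [ 607.86700106 -151.18540403] -161.7316010494457
3 [ 606.76561618 -122.13209017] 159.7732831783124
4 [624.98001182 -98.19276122] 121.20119824179447
[array([ 581.51437068, -100.98021646]), array([ 575.73054612, -184.10926245])] 86.01997662193902
[array([717.05769621, -89.50395719]), array([577.11100109, -87.31856412]), array([ 718.29576788, -185.42847401]), array([ 576.54745904, -183.88225201])]
```

```bash
python3 -c "
from h import *
go(648,-136.5,115,20)"
```

```text
shift [ 0.156 -0.02   0.15 ] turn -0.115 rows>= 2.6 t 11.9 at [ 573.5 -164.8  188.9] [178.6  -0.9  14.8]
```

Emit:
arm_command --pt "0 0.156 -0.02 0 -0.115" --pt "0 0.156 -0.02 0 -0.115" --pt "0 0.156 -0.02 0.05 -0.115" --pt "0 0.156 -0.02 0.1 -0.115" --pt "0 0.156 -0.02 0.15 -0.115" --pt "0 0.156 -0.02 0.15 -0.115" --pt "0 0.156 -0.02 0.15 -0.115" --pt "0 0.156 -0.02 0.15 -0.115"

```text
time_s: 12.55
ee_pos: [648.6, -138.1, 116.2]
ee_rot: [178.4, -0.9, 19.9]
force: [0.6, 0.2, 0.6]
gripper_width: 91.1
```

```bash
python3 -c "
from h import *
go(648,-136.5,68,20)
s,im=shot('wrist','w6')"
```

```text
shift [-0.002 -0.006  0.096] turn -0.002 rows>= 1.2 t 12.6 at [ 648.6 -138.1  116.2] [178.4  -0.9  19.9]
```

View pics/w6.png

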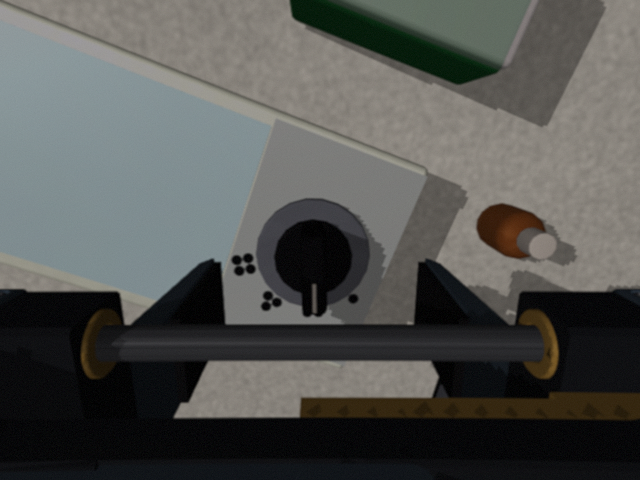

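Bar is at u≈314, about 2–3 mm off the finger centre (320), matching the computed correction.

Emit:
arm_command --pt "0 -0.001 -0.005 0 0" --pt "0 -0.001 -0.005 0.04 0" --pt "0 -0.001 -0.005 0.08 0" --pt "0 -0.001 -0.005 0.096 0" --pt "0 -0.001 -0.005 0.096 0" --pt "0 -0.001 -0.005 0.096 0"

```text
time_s: 13.1
ee_pos: [649.3, -136.8, 69.8]
ee_rot: [178.3, -1.0, 19.9]
force: [0.4, 0.8, 0.1]
gripper_width: 90.8
```

Emit:
arm_command --pt "0.7 0 0 0 0" --pt "0.7 0 0 0 0" --pt "0.7 0 0 0 0" --pt "0.7 0 0 0 0" --pt "0.95 0 0 0 0" --pt "0.95 0 0 0 0" --pt "0.95 0 0 0 0" --pt "0.95 0 0 0 0" --squeeze 15

```text
time_s: 13.77
ee_pos: [649.3, -136.8, 69.7]
ee_rot: [178.4, -1.0, 19.9]
force: [0.2, -0.3, 0.3]
gripper_width: 40.4
```

Emit:
arm_command --pt "0.95 0 0 0 0" --pt "0.95 0 0 0 0" --pt "0.95 0 0 0 0" --pt "0.95 0 0 0 0" --pt "0.95 0 0 0 0" --pt "0.95 0 0 0 0" --pt "0.95 0 0 0 0"

```text
time_s: 14.35
ee_pos: [649.0, -135.7, 69.7]
ee_rot: [178.5, -1.0, 19.9]
force: [0.0, 5.5, 1.8]
gripper_width: 14.2
```

Emit:
arm_command --pt "0.95 0 0 0 0.15" --pt "0.95 0 0 0 0.3" --pt "0.95 0 0 0 0.45" --pt "0.95 0 0 0 0.6" --pt "0.95 0 0 0 0.75" --pt "0.95 0 0 0 0.89" --pt "0.95 0 0 0 0.89" --pt "0.95 0 0 0 0.89"

```text
time_s: 15.02
ee_pos: [649.0, -136.7, 69.6]
ee_rot: [179.4, -1.8, -20.0]
force: [-0.4, -1.8, 0.1]
gripper_width: 13.8
```

```bash
python3 -c "
from h import *
s,im=shot('wrist','w7');print(s['ee_rot'],s['force'],s['torque'])"
```

```text
[179.36275734  -1.76597173 -19.95350952] [-0.40326629 -1.81421787  0.056859  ] [-0.03561019  0.35809479 -0.05154127]
```

View pics/w7.png

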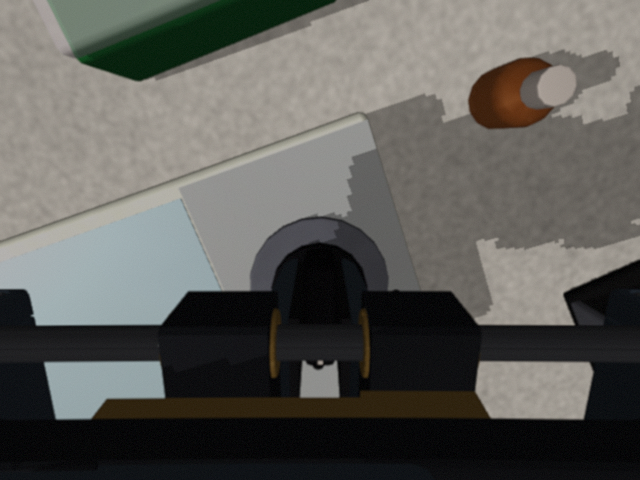

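Torque about zero, so it sits in a detent. Release and rise to check.

Emit:
arm_command --pt "0 0 0 0 0" --pt "0 0 0 0 0" --pt "0 0 0 0 0" --pt "0 0 0 0 0" --pt "0 0 0 0 0" --pt "0 0 0 0 0" --pt "0 0 0 0 0"

```text
time_s: 15.65
ee_pos: [649.0, -136.6, 69.6]
ee_rot: [179.4, -1.8, -20.0]
force: [-0.2, -0.0, 0.4]
gripper_width: 57.7
```

```bash
python3 -c "
from h import *
print(env.state()['gripper_width'])
go(560,-105,190,-20)"
```

```text
57.69219505878678
shift [-0.181  0.004 -0.246] turn 0.001 rows>= 3.7 t 15.7 at [ 649.  -136.6   69.6] [179.4  -1.8 -20. ]
```

Emit:
arm_command --pt "0 0 0 0 0" --pt "0 0 0 -0.06 0" --pt "0 0 0 -0.14 0" --pt "0 -0.05 0 -0.2 0" --pt "0 -0.12 0 -0.24 0" --pt "0 -0.181 0 -0.246 0" --pt "0 -0.181 0 -0.246 0" --pt "0 -0.181 0 -0.246 0"

```text
time_s: 16.32
ee_pos: [560.0, -102.8, 190.7]
ee_rot: [179.4, -1.9, -19.9]
force: [1.4, 0.1, -0.2]
gripper_width: 91.5
```

Emit:
arm_command --pt "0 0 0 0 0" --pt "0 0 0 0 0"

```text
time_s: 16.48
ee_pos: [560.9, -103.0, 190.5]
ee_rot: [179.4, -1.9, -19.9]
force: [0.5, 0.1, -1.5]
gripper_width: 91.3
```

```bash
python3 -c "
from h import *
s,im=shot('wrist','w8');print(s['ee_pos'],s['ee_rot'])
crop('w8',200,80,400,230,4,'c9')
s,im=shot('top','t3');crop('t3',230,160,430,320,4,'c10')"
```

```text
[ 560.85242774 -103.03661936  190.46874787] [179.37477448  -1.87107973 -19.92392776]
```

View pics/c9.png

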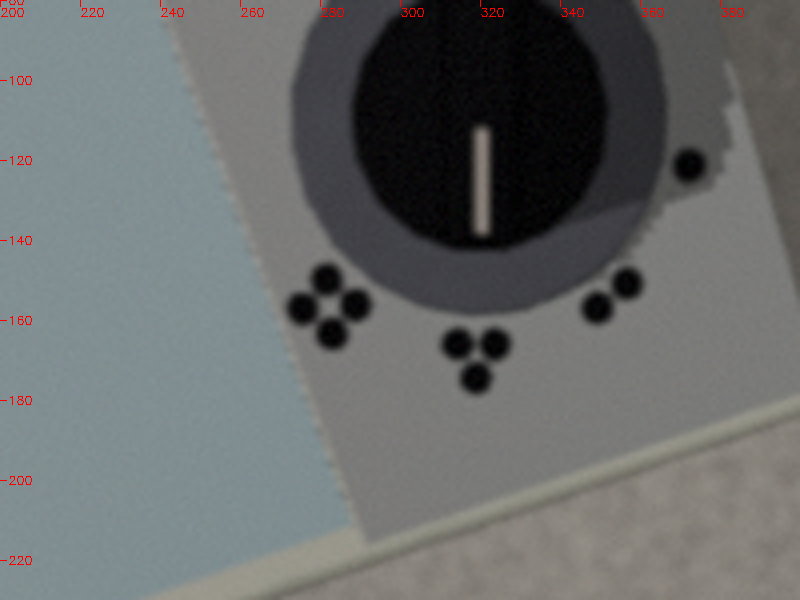

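View pics/c10.png

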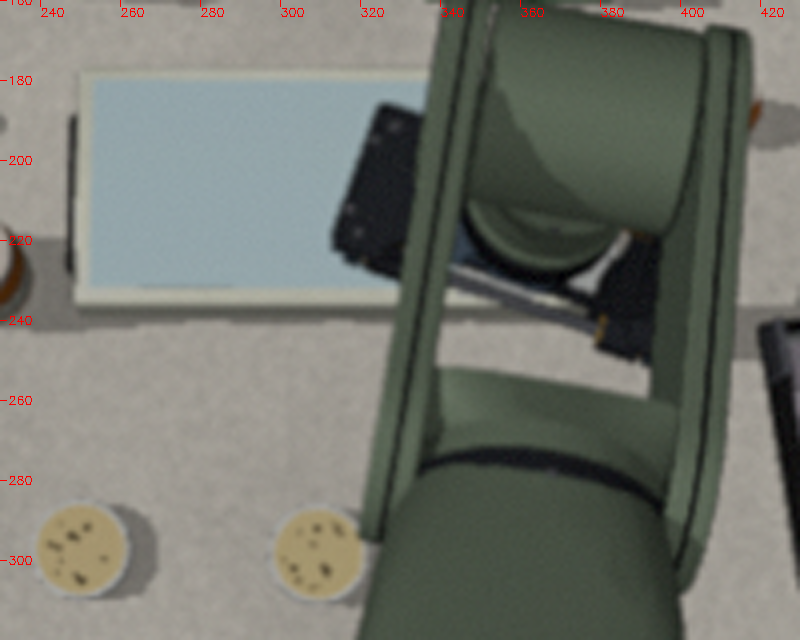

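The pointer now reads at the three-dot group: line at (319,112–140), dots at (318,168). Next, the dishes, beginning with the one at (432,−119).

```bash
python3 -c "
from h import *
go(470,-140,190,25)"
```

```text
shift [-0.146  0.131 -0.003] turn -0.998 rows>= 6.3 t 16.6 at [ 560.8 -103.1  190.1] [179.4  -1.8 -19.9]
```

Emit:
arm_command --pt "0 -0.146 0.131 0 -1" --pt "0 -0.146 0.131 0 -1" --pt "0 -0.146 0.131 0 -1" --pt "0 -0.146 0.131 0 -1" --pt "0 -0.146 0.131 0 -1" --pt "0 -0.146 0.131 0 -1" --pt "0 -0.146 0.131 0 -1" --pt "0 -0.146 0.131 0 -1"

```text
time_s: 17.25
ee_pos: [470.4, -140.1, 188.1]
ee_rot: [178.3, -0.8, 25.1]
force: [0.7, 0.3, -1.0]
gripper_width: 91.3
```

```bash
python3 -c "
from h import *
go(433,-170,170,70)"
```

```text
shift [-0.094  0.021  0.035] turn -0.998 rows>= 6.3 t 17.2 at [ 470.4 -140.1  188.1] [178.3  -0.8  25.1]
```

Emit:
arm_command --pt "0 -0.094 0.021 0.035 -1" --pt "0 -0.094 0.021 0.035 -1" --pt "0 -0.094 0.021 0.035 -1" --pt "0 -0.094 0.021 0.035 -1" --pt "0 -0.094 0.021 0.035 -1" --pt "0 -0.094 0.021 0.035 -1" --pt "0 -0.094 0.021 0.035 -1" --pt "0 -0.094 0.021 0.035 -1"

```text
time_s: 17.92
ee_pos: [433.1, -170.2, 169.9]
ee_rot: [178.2, 0.6, 70.0]
force: [-0.1, -0.4, -0.4]
gripper_width: 91.2
```

Emit:
arm_command --pt "0 0 0 0 -0.45" --pt "0 0 0 0 -0.45" --pt "0 0 0 0 -0.45" --pt "0 0 0 0 -0.45" --pt "0 0 0 0 -0.45" --pt "0 0 0 0 -0.45"

```text
time_s: 18.42
ee_pos: [433.3, -170.2, 169.8]
ee_rot: [178.6, 1.2, 90.1]
force: [-0.0, -0.3, -0.3]
gripper_width: 91.2
```

```bash
python3 -c "
from h import *
s,im=shot('wrist','w9');print(s['ee_pos'],s['ee_rot'])
"
```

```text
[ 433.27312068 -170.24760952  169.7920487 ] [178.56191912   1.19941567  90.08369867]
```

View pics/w9.png

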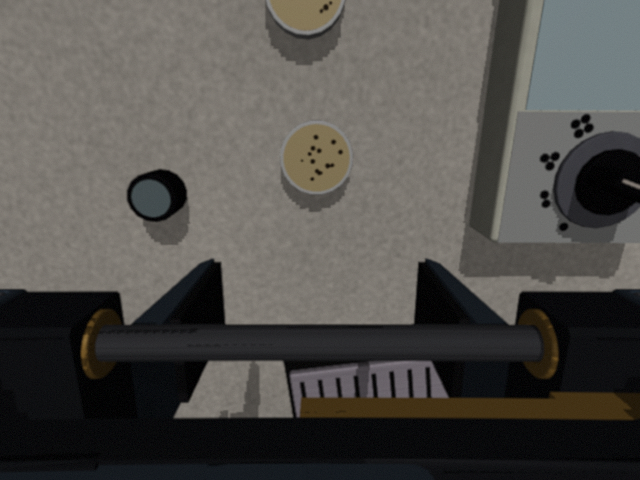

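Dish top centred at (316,156); the dark cup at (155,195), mustn't be hit.

```bash
python3 -c "
from h import *
s=env.state()
c=px2w('wrist',316,156,18,s);print(c,px2w('wrist',186,180,0,s),px2w('wrist',152,200,40,s), px2w('top',373,349,40),px2w('top',373,357,0))
go(c[0],c[1],60,90)"
```

```text
[ 434.42501594 -120.44764461   18.        ] [ 322.60718909 -142.69102203    0.        ] [ 307.8700024  -151.93598018   40.        ] [ 302.87409544 -147.80409695   40.        ] [ 282.6550299  -152.56883917    0.        ]
shift [ 0.104 -0.003  0.217] turn 0.003 rows>= 2.9 t 18.5 at [ 433.2 -170.2  169.8] [178.6   1.2  90.1]
```

Emit:
arm_command --pt "0 0.05 0 0 0" --pt "0 0.104 0 0.05 0" --pt "0 0.104 0 0.12 0" --pt "0 0.104 0 0.2 0" --pt "0 0.104 0 0.26 0" --pt "0 0.104 0 0.3 0" --pt "0 0.104 -0.001 0.325 0" --pt "0 0.104 -0.001 0.325 0"

```text
time_s: 19.13
ee_pos: [434.8, -121.1, 3.9]
ee_rot: [178.9, 1.1, 90.0]
force: [-0.1, -1.4, 0.1]
gripper_width: 91.1
```

```bash
python3 -c "
from h import *
go(434.4,-120.4,4.5,90)"
```

```text
shift [ 0.001 -0.001 -0.001] turn 0.001 rows>= 0.0 t 19.1 at [ 434.8 -121.1    3.9] [178.9   1.1  90. ]
```

Emit:
arm_command --pt "0.5 0 0 0 0" --pt "0.5 0 0 0 0" --pt "0.5 0 0 0 0" --pt "0.5 0 0 0 0" --pt "0.5 0 0 0 0" --pt "0.5 0 0 0 0" --squeeze 15

```text
time_s: 19.63
ee_pos: [435.3, -121.2, 4.7]
ee_rot: [178.8, 1.1, 90.0]
force: [-1.2, -0.2, 4.8]
gripper_width: 59.4
```

```bash
python3 -c "
from h import *
go(649,-42,130,90)"
```

```text
shift [ 0.153  0.433 -0.245] turn 0.001 rows>= 6.2 t 19.6 at [ 435.3 -121.2    4.7] [178.8   1.1  90. ]
```

Emit:
arm_command --pt "0.5 0 0 -0.08 0" --pt "0.5 0 0 -0.16 0" --pt "0.5 0 0.05 -0.24 0" --pt "0.5 0.04 0.12 -0.26 0" --pt "0.5 0.09 0.22 -0.26 0" --pt "0.5 0.14 0.35 -0.26 0" --pt "0.5 0.153 0.43 -0.26 0" --pt "0.5 0.153 0.43 -0.26 0"

```text
time_s: 20.3
ee_pos: [646.8, -41.5, 138.1]
ee_rot: [178.8, 1.1, 90.1]
force: [0.8, -0.2, 0.0]
gripper_width: 59.5
```

```bash
python3 -c "
from h import *
print(env.state()['gripper_width']);go(648,-44,60,90)"
```

```text
59.504589054770875
shift [-0.002 -0.001  0.156] turn 0.001 rows>= 1.9 t 20.3 at [646.8 -41.5 138.1] [178.8   1.1  90.1]
```

Emit:
arm_command --pt "0.5 -0.002 0 0.04 0" --pt "0.5 -0.002 0 0.08 0" --pt "0.5 -0.002 0 0.12 0" --pt "0.5 -0.002 0 0.145 0" --pt "0.5 -0.002 0 0.156 0" --pt "0.5 -0.002 0 0.156 0" --pt "0.5 -0.002 0 0.162 0" --pt "0.5 -0.002 0 0.162 0"

```text
time_s: 20.97
ee_pos: [649.0, -44.2, 57.8]
ee_rot: [178.7, 1.1, 90.0]
force: [-0.3, 0.1, -0.9]
gripper_width: 59.3
```

Emit:
arm_command --pt "0.5 0 0 0.002 0" --pt "0.5 0 0 0.004 0" --pt "0.5 0 0 0.004 0"

```text
time_s: 21.22
ee_pos: [649.3, -44.3, 56.4]
ee_rot: [178.6, 1.1, 90.0]
force: [-0.2, -0.2, -0.3]
gripper_width: 59.4
```

Emit:
arm_command --pt "0.5 0 0 0.002 0" --pt "0.5 0 0 0.004 0" --pt "0.5 0 0 0.004 0"

```text
time_s: 21.47
ee_pos: [649.6, -44.3, 54.8]
ee_rot: [178.6, 1.1, 90.0]
force: [0.0, 0.3, 1.8]
gripper_width: 59.7
```

Emit:
arm_command --pt "0 0 0 0 0" --pt "0 0 0 0 0" --pt "0 0 0 0 0" --pt "0 0 0 0 0" --pt "0 0 0 0 0" --pt "0 0 0 -0.1 0" --pt "0 0 0 -0.18 0" --pt "0 0 0 -0.26 0"

```text
time_s: 22.13
ee_pos: [645.8, -41.8, 180.4]
ee_rot: [178.7, 1.1, 90.0]
force: [0.6, -0.3, -0.4]
gripper_width: 91.2
```

```bash
python3 -c "
from h import *
s,im=shot('top','t4')
s,im=shot('scene','s4');go(425,-55,150,90)"
```

```text
shift [-0.024 -0.454  0.059] turn 0.001 rows>= 5.5 t 22.2 at [650.8 -42.  188.3] [177.7   1.2  90. ]
```

View pics/s4.png

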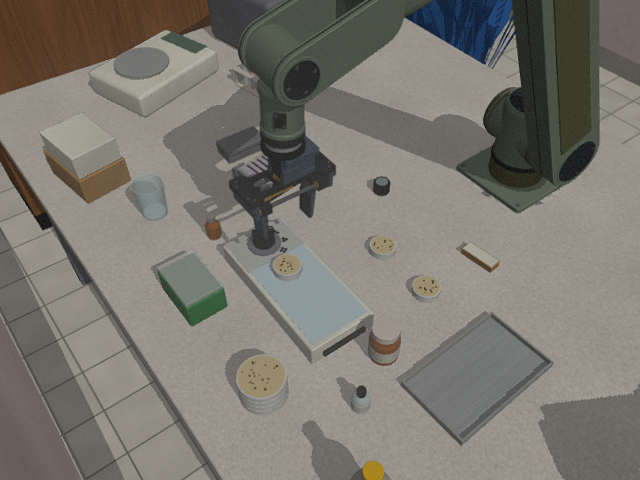

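First dish lies on the glass at (288,266); the others are still at (382,246) and (425,288).

Emit:
arm_command --pt "0 -0.024 -0.12 0.03 0" --pt "0 -0.024 -0.25 0.06 0" --pt "0 -0.024 -0.45 0.06 0" --pt "0 -0.024 -0.454 0.06 0" --pt "0 -0.024 -0.454 0.06 0" --pt "0 -0.024 -0.454 0.06 0" --pt "0 -0.024 -0.454 0.06 0" --pt "0 -0.024 -0.454 0.06 0"

```text
time_s: 22.9
ee_pos: [425.1, -55.0, 149.6]
ee_rot: [177.6, 1.2, 90.0]
force: [0.0, -0.4, 0.3]
gripper_width: 91.2
```

```bash
python3 -c "
from h import *
s,im=shot('wrist','w10');print(s['ee_pos'],s['ee_rot'])
"
```

```text
[425.10980739 -55.03001919 149.61939314] [177.59229405   1.22007138  90.0040223 ]
```

View pics/w10.png

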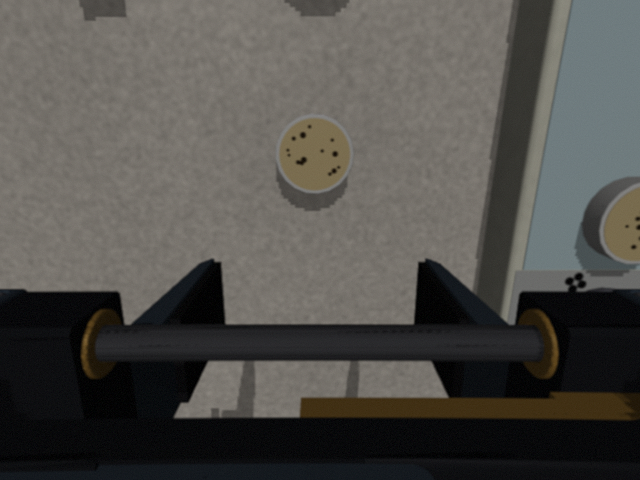

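Dish at (315,153).

```bash
python3 -c "
from h import *
s=env.state()
c=px2w('wrist',315,153.5,18,s);print(c)
go(c[0],c[1],4.5,90)"
```

```text
[428.95052829  -1.68149914  18.        ]
shift [ 0.113 -0.007  0.288] turn 0.0 rows>= 3.7 t 22.9 at [426.4 -55.1 149.8] [177.5   1.2  90. ]
```

Emit:
arm_command --pt "0 0.06 0 0 0" --pt "0 0.108 0 0.05 0" --pt "0 0.109 -0.003 0.12 0" --pt "0 0.111 -0.005 0.2 0" --pt "0 0.112 -0.006 0.25 0" --pt "0 0.113 -0.007 0.28 0" --pt "0 0.113 -0.007 0.288 0" --pt "0 0.113 -0.007 0.288 0"

```text
time_s: 23.62
ee_pos: [430.0, -1.5, 3.6]
ee_rot: [177.7, 1.2, 90.0]
force: [-0.7, -0.5, -0.2]
gripper_width: 91.7
```

Emit:
arm_command --pt "0.5 0 0 0 0" --pt "0.5 0 0 0 0" --pt "0.5 0 0 0 0" --pt "0.5 0 0 0 0" --pt "0.5 0 0 0 0" --pt "0.5 0 0 0 0"

```text
time_s: 24.12
ee_pos: [430.3, -1.5, 4.0]
ee_rot: [177.6, 1.2, 90.0]
force: [-0.3, 0.7, 2.0]
gripper_width: 59.8
```

```bash
python3 -c "
from h import *
go(648,24,130,90)"
```

```text
shift [ 0.045  0.446 -0.234] turn 0.001 rows>= 6.1 t 24.1 at [430.3  -1.5   4. ] [177.6   1.2  90. ]
```

Emit:
arm_command --pt "0.5 0 0 -0.08 0" --pt "0.5 0 0 -0.16 0" --pt "0.5 0 0.05 -0.234 0" --pt "0.5 0.01 0.12 -0.234 0" --pt "0.5 0.03 0.25 -0.234 0" --pt "0.5 0.045 0.446 -0.234 0" --pt "0.5 0.045 0.446 -0.234 0" --pt "0.5 0.045 0.446 -0.234 0"

```text
time_s: 24.78
ee_pos: [650.1, 24.0, 130.0]
ee_rot: [177.6, 1.2, 90.0]
force: [0.9, 0.3, -0.5]
gripper_width: 60.0
```

Emit:
arm_command --pt "0.5 0 0 0 0" --pt "0.5 0 0 0 0"

```text
time_s: 24.95
ee_pos: [651.4, 24.2, 129.0]
ee_rot: [177.6, 1.2, 90.0]
force: [-0.5, 0.2, -0.7]
gripper_width: 59.6
```

```bash
python3 -c "
from h import *
print(env.state()['gripper_width']);go(648,24,56,90)"
```

```text
59.56627467020951
shift [ 0.003 -0.013  0.145] turn 0.001 rows>= 1.8 t 24.9 at [651.4  24.2 129. ] [177.6   1.2  90. ]
```

Emit:
arm_command --pt "0.5 0.001 -0.005 0.04 0" --pt "0.5 0.002 -0.01 0.08 0" --pt "0.5 0.003 -0.013 0.12 0" --pt "0.5 0.003 -0.013 0.138 0" --pt "0.5 0.003 -0.013 0.145 0" --pt "0.5 0.003 -0.013 0.147 0" --pt "0.5 0.003 -0.013 0.147 0" --pt "0.5 0.003 -0.013 0.147 0"

```text
time_s: 25.62
ee_pos: [648.7, 24.1, 56.6]
ee_rot: [177.5, 1.2, 90.0]
force: [0.3, -0.0, 0.4]
gripper_width: 59.7
```

Emit:
arm_command --pt "0.5 0 0 0.002 0" --pt "0.5 0 0 0.003 0" --pt "0.5 0 0 0.003 0"

```text
time_s: 25.87
ee_pos: [649.1, 24.1, 55.7]
ee_rot: [177.4, 1.2, 90.0]
force: [-0.5, -0.5, 0.0]
gripper_width: 59.5
```

Emit:
arm_command --pt "0.5 0 0 0.002 0" --pt "0.5 0 0 0.003 0" --pt "0.5 0 0 0.003 0"

```text
time_s: 26.12
ee_pos: [649.2, 24.0, 54.2]
ee_rot: [177.4, 1.2, 90.0]
force: [-0.2, 0.2, -0.0]
gripper_width: 59.8
```

Emit:
arm_command --pt "0 0 0 0 0" --pt "0 0 0 0 0" --pt "0 0 0 0 0" --pt "0 0 0 0 0" --pt "0 0 0 0 0" --pt "0 0 0 -0.07 0" --pt "0 0 0 -0.14 0" --pt "0 0 0 -0.2 0"

```text
time_s: 26.78
ee_pos: [644.6, 26.2, 155.6]
ee_rot: [177.4, 1.2, 90.0]
force: [0.7, -0.1, -0.0]
gripper_width: 91.2
```

Emit:
arm_command --pt "0 0 0 0 0" --pt "0 0 0 0 0" --pt "0 0 0 0 0"

```text
time_s: 27.03
ee_pos: [644.1, 26.2, 155.1]
ee_rot: [177.4, 1.2, 90.0]
force: [0.1, 0.4, -0.3]
gripper_width: 91.0
```

```bash
python3 -c "
from h import *
s,im=shot('wrist','w11');print(s['ee_rot']);go(430,87,150,90)"
```

```text
[177.43758734   1.21457654  90.04172269]
shift [ 0.122 -0.427 -0.012] turn 0.001 rows>= 5.3 t 27.1 at [643.7  26.1 154.2] [177.5   1.2  90. ]
```

View pics/w11.png

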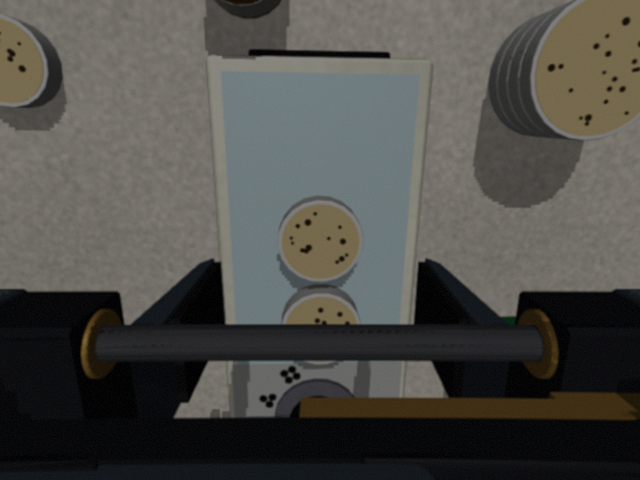

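Two dishes lie flat on the glass at (320,240) and (320,322). Now the third.

Emit:
arm_command --pt "0 0.04 -0.12 -0.012 0" --pt "0 0.08 -0.25 -0.012 0" --pt "0 0.122 -0.427 -0.012 0" --pt "0 0.122 -0.427 -0.012 0" --pt "0 0.122 -0.427 -0.012 0" --pt "0 0.122 -0.427 -0.012 0" --pt "0 0.122 -0.427 -0.012 0" --pt "0 0.122 -0.427 -0.012 0"

```text
time_s: 27.75
ee_pos: [429.5, 87.0, 149.0]
ee_rot: [177.6, 1.2, 90.1]
force: [-0.0, -0.1, -0.3]
gripper_width: 91.3
```

```bash
python3 -c "
from h import *
s,im=shot('wrist','w12');print(s['ee_pos'],s['ee_rot'])
"
```

```text
[429.47888543  86.99183903 149.04461794] [177.59424924   1.23984997  90.10132141]
```

View pics/w12.png

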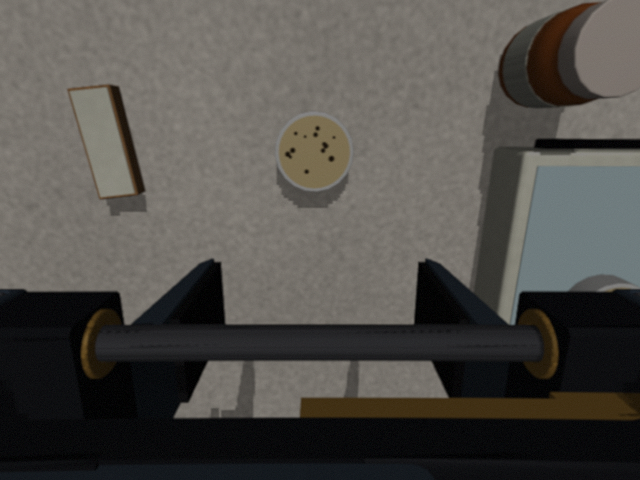

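Dish at (314,152).

```bash
python3 -c "
from h import *
s=env.state()
c=px2w('wrist',314.5,151.5,18,s);print(c,px2w('wrist',143,190,10,s))
go(c[0],c[1],4.5,90)"
```

```text
[432.89014076 141.87041601  18.        ] [299.11473832 111.67671802  10.        ]
shift [ 0.116 -0.008  0.287] turn 0.001 rows>= 3.7 t 27.8 at [430.8  86.9 149.3] [177.5   1.2  90.1]
```

Emit:
arm_command --pt "0 0.06 0 0 0" --pt "0 0.108 0 0.05 0" --pt "0 0.11 -0.003 0.12 0" --pt "0 0.113 -0.005 0.2 0" --pt "0 0.115 -0.007 0.25 0" --pt "0 0.116 -0.008 0.28 0" --pt "0 0.116 -0.008 0.287 0" --pt "0 0.116 -0.008 0.287 0"

```text
time_s: 28.47
ee_pos: [433.5, 141.5, 3.2]
ee_rot: [177.7, 1.3, 90.0]
force: [-0.2, 0.4, -0.2]
gripper_width: 91.2
```

Emit:
arm_command --pt "0.5 0 0 0 0" --pt "0.5 0 0 0 0" --pt "0.5 0 0 0 0" --pt "0.5 0 0 0 0" --pt "0.5 0 0 0 0" --pt "0.5 0 0 0 0"

```text
time_s: 28.97
ee_pos: [433.7, 141.5, 3.4]
ee_rot: [177.7, 1.3, 90.0]
force: [-0.0, 0.0, -0.3]
gripper_width: 59.5
```

```bash
python3 -c "
from h import *
go(648,92,130,90)"
```

```text
shift [-0.105  0.438 -0.233] turn 0.0 rows>= 6.1 t 29.0 at [433.7 141.5   3.4] [177.7   1.3  90. ]
```

Emit:
arm_command --pt "0.5 0 0 -0.08 0" --pt "0.5 0 0 -0.16 0" --pt "0.5 -0.02 0.05 -0.233 0" --pt "0.5 -0.04 0.12 -0.233 0" --pt "0.5 -0.07 0.25 -0.233 0" --pt "0.5 -0.105 0.438 -0.233 0" --pt "0.5 -0.105 0.438 -0.233 0" --pt "0.5 -0.105 0.438 -0.233 0"

```text
time_s: 29.63
ee_pos: [649.9, 91.0, 130.1]
ee_rot: [177.6, 1.3, 90.0]
force: [0.3, 1.1, -0.8]
gripper_width: 59.4
```

Emit:
arm_command --pt "0.5 0 0 0 0" --pt "0.5 0 0 0 0"

```text
time_s: 29.8
ee_pos: [651.2, 90.4, 129.2]
ee_rot: [177.6, 1.3, 89.9]
force: [-0.9, -0.4, -0.5]
gripper_width: 59.6
```

```bash
python3 -c "
from h import *
print(env.state()['gripper_width']);go(648,92,55,90)"
```

```text
59.64464460599202
shift [ 0.007 -0.013  0.148] turn -0.002 rows>= 1.8 t 29.8 at [651.2  90.4 129.2] [177.6   1.3  89.9]
```

Emit:
arm_command --pt "0.5 0.002 -0.005 0.04 0" --pt "0.5 0.004 -0.01 0.08 0" --pt "0.5 0.007 -0.013 0.12 0" --pt "0.5 0.007 -0.013 0.138 0" --pt "0.5 0.007 -0.013 0.146 0" --pt "0.5 0.007 -0.013 0.148 0" --pt "0.5 0.007 -0.013 0.148 0" --pt "0.5 0.007 -0.013 0.148 0"

```text
time_s: 30.47
ee_pos: [648.5, 92.4, 56.3]
ee_rot: [177.5, 1.3, 89.9]
force: [-0.1, -1.1, 0.1]
gripper_width: 59.6
```

Emit:
arm_command --pt "0.5 0 0 0.002 0" --pt "0.5 0 0 0.004 0" --pt "0.5 0 0 0.004 0"

```text
time_s: 30.72
ee_pos: [648.8, 92.4, 54.8]
ee_rot: [177.5, 1.3, 89.9]
force: [0.5, 0.1, -1.1]
gripper_width: 59.6
```

Emit:
arm_command --pt "0.5 0 0 0.002 0" --pt "0.5 0 0 0.003 0" --pt "0.5 0 0 0.003 0"

```text
time_s: 30.97
ee_pos: [649.0, 92.4, 53.5]
ee_rot: [177.4, 1.2, 89.9]
force: [-0.1, -0.2, 1.3]
gripper_width: 59.6
```

Emit:
arm_command --pt "0 0 0 0 0" --pt "0 0 0 0 0" --pt "0 0 0 0 0" --pt "0 0 0 0 0" --pt "0 0 0 0 0" --pt "0 0 0 -0.07 0" --pt "0 0 0 -0.14 0" --pt "0 0 0 -0.2 0"

```text
time_s: 31.63
ee_pos: [644.6, 94.6, 154.9]
ee_rot: [177.4, 1.2, 89.9]
force: [0.4, -0.1, -0.3]
gripper_width: 91.2
```

Emit:
arm_command --pt "0 0 0 0 0" --pt "0 0 0 0 0" --pt "0 0 0 0 0"

```text
time_s: 31.88
ee_pos: [644.0, 94.5, 154.4]
ee_rot: [177.5, 1.3, 89.9]
force: [-0.7, 0.0, -1.2]
gripper_width: 91.4
```

```bash
python3 -c "
from h import *
go(540,-150,180,45)"
```

```text
shift [-0.49  -0.205 -0.05 ] turn 0.998 rows>= 6.4 t 31.9 at [644.   94.5 154.4] [177.5   1.3  89.9]
```

Emit:
arm_command --pt "1 -0.49 -0.205 -0.05 1" --pt "1 -0.49 -0.205 -0.05 1" --pt "1 -0.49 -0.205 -0.05 1" --pt "1 -0.49 -0.205 -0.05 1" --pt "1 -0.49 -0.205 -0.05 1" --pt "1 -0.49 -0.205 -0.05 1" --pt "1 -0.49 -0.205 -0.05 1" --pt "1 -0.49 -0.205 -0.05 1"

```text
time_s: 32.55
ee_pos: [537.6, -153.0, 178.7]
ee_rot: [177.5, -0.7, 44.6]
force: [-0.5, 0.3, -0.2]
gripper_width: 40.9
```

```bash
python3 -c "
from h import *
go(437,-346,140,15)"
```

```text
shift [-0.415  0.13   0.078] turn 0.658 rows>= 5.3 t 32.5 at [ 537.6 -153.   178.7] [177.5  -0.7  44.6]
```

Emit:
arm_command --pt "1 -0.415 0.13 0.078 0.66" --pt "1 -0.415 0.13 0.078 0.66" --pt "1 -0.415 0.13 0.078 0.66" --pt "1 -0.415 0.13 0.078 0.66" --pt "1 -0.415 0.13 0.078 0.66" --pt "1 -0.415 0.13 0.078 0.66" --pt "1 -0.415 0.13 0.078 0.66" --pt "1 -0.415 0.13 0.078 0.66"

```text
time_s: 33.22
ee_pos: [436.8, -345.2, 138.4]
ee_rot: [178.3, -1.8, 14.9]
force: [0.5, 1.0, 0.8]
gripper_width: 0.7
```

```bash
python3 -c "
from h import *
go(437,-346,60,15)
s,im=shot('wrist','w13');s,im=shot('top','t5');s,im=shot('scene','s5')
print(w2px('wrist',[[437,-346,50]],env.state()))"
```

```text
shift [-0.005 -0.003  0.157] turn -0.003 rows>= 1.9 t 33.2 at [ 436.8 -345.2  138.4] [178.3  -1.8  14.9]
[[316.73282229 246.24588856]]
```

View pics/t5.png

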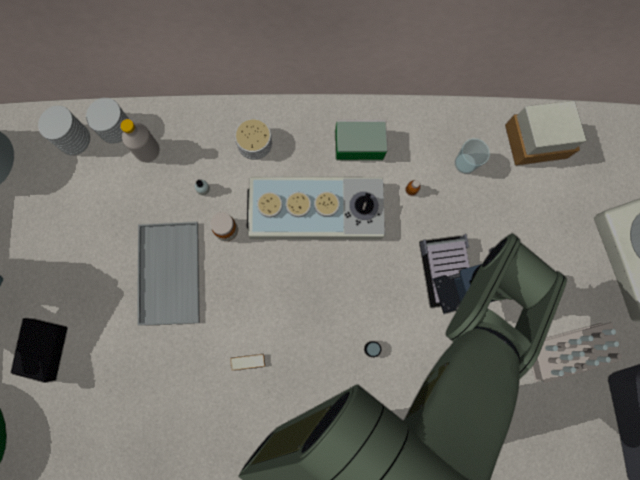

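View pics/s5.png

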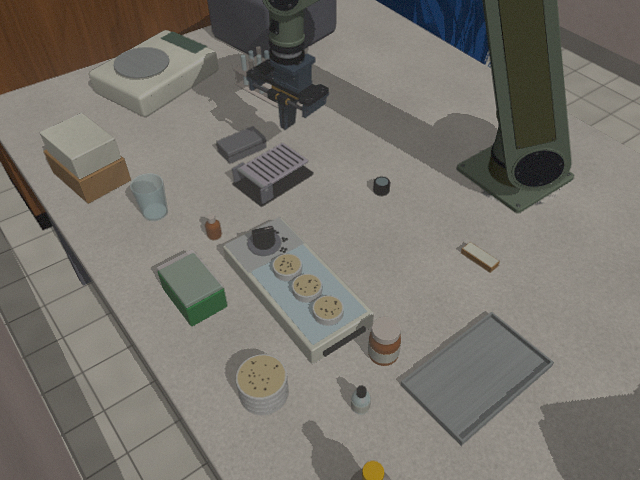

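View pics/w13.png

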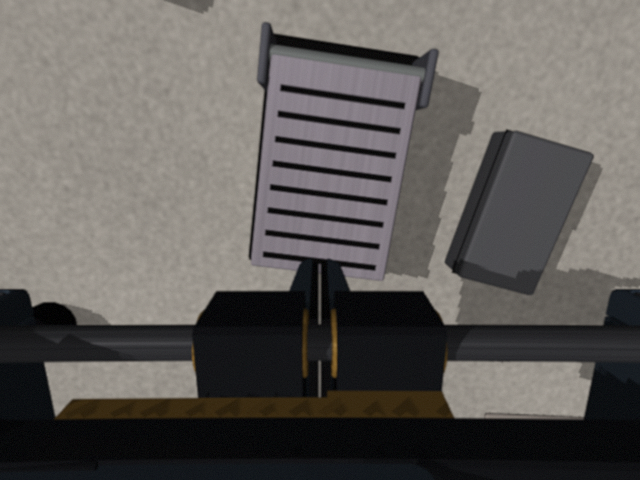

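All three dishes are on the glass (top view (271,204), (299,203), (327,203)), dial intact. The pedal's free edge runs (251,264)–(384,277) in the wrist view.

```bash
python3 -c "
from h import *
s=env.state()
a,b=[px2w('wrist',u,v,50,s) for u,v in [(251,264),(384,277)]]
c,d=[px2w('wrist',u,v,50,s) for u,v in [(270,55),(420,72)]]
m=(a+b)/2;n=(c+d)/2;u=(n-m)/np.linalg.norm(n-m);print(a,b,m,np.linalg.norm(n-m),m+20*u)
P=m+20*u;go(P[0],P[1],55,15)"
```

```text
[ 412.88754829 -304.53717139   50.        ] [ 426.9970416  -398.63629342   50.        ] [ 419.94229495 -351.58673241   50.        ] 137.35009234694584 [ 439.76013954 -348.89358634   50.        ]
shift [-0.004  0.004  0.17 ] turn 0.001 rows>= 2.0 t 33.4 at [ 438.  -344.4  139.7] [178.2  -1.9  15.1]
```

Emit:
arm_command --pt "1 -0.002 0.003 0.05 0" --pt "1 -0.004 0.004 0.1 0" --pt "1 -0.004 0.004 0.14 0" --pt "1 -0.004 0.004 0.16 0" --pt "1 -0.004 0.004 0.17 0" --pt "1 -0.004 0.004 0.17 0"

```text
time_s: 33.87
ee_pos: [440.3, -347.7, 54.2]
ee_rot: [178.3, -1.9, 15.1]
force: [0.5, -0.2, 0.3]
gripper_width: 0.3
```

Emit:
arm_command --pt "1 0 0 0.01 0" --pt "1 0 0 0.02 0" --pt "1 0 0 0.03 0" --pt "1 0 0 0.036 0" --pt "1 0 0 0.04 0" --pt "1 0 0 0.04 0"

```text
time_s: 34.37
ee_pos: [442.2, -348.4, 35.6]
ee_rot: [178.2, -2.0, 15.1]
force: [-0.8, 1.8, 7.7]
gripper_width: 0.1
```

Emit:
arm_command --pt "1 -0.002 0 0.006 0" --pt "1 -0.002 0 0.012 0" --pt "1 -0.002 0 0.014 0" --pt "1 -0.002 0 0.014 0"

```text
time_s: 34.7
ee_pos: [442.7, -348.5, 31.5]
ee_rot: [178.1, -2.2, 15.1]
force: [-2.5, 6.5, 17.9]
gripper_width: 0.4
```

Emit:
arm_command --pt "1 0 0 0.003 0" --pt "1 0 0 0.006 0" --pt "1 0 0 0.006 0"

```text
time_s: 34.95
ee_pos: [442.8, -348.4, 31.5]
ee_rot: [178.1, -2.2, 15.1]
force: [-6.3, 5.1, 19.2]
gripper_width: 0.5
```

Emit:
arm_command --pt "1 0 0 0.006 0" --pt "1 0 0 0.009 0" --pt "1 0 0 0.009 0" --pt "1 0 0 0.009 0"

```text
time_s: 35.28
ee_pos: [442.8, -348.4, 31.2]
ee_rot: [178.0, -2.3, 15.1]
force: [-8.5, 6.8, 28.4]
gripper_width: 0.5
```

```bash
python3 -c "
from h import *
s,im=shot('scene','s6');print(s['ee_pos'],s['force']);crop('s6',220,110,340,210,6,'c11')"
```

```text
[ 442.84578444 -348.4416894    31.23652309] [-8.45440202  6.83191813 28.35553245]
```

View pics/c11.png

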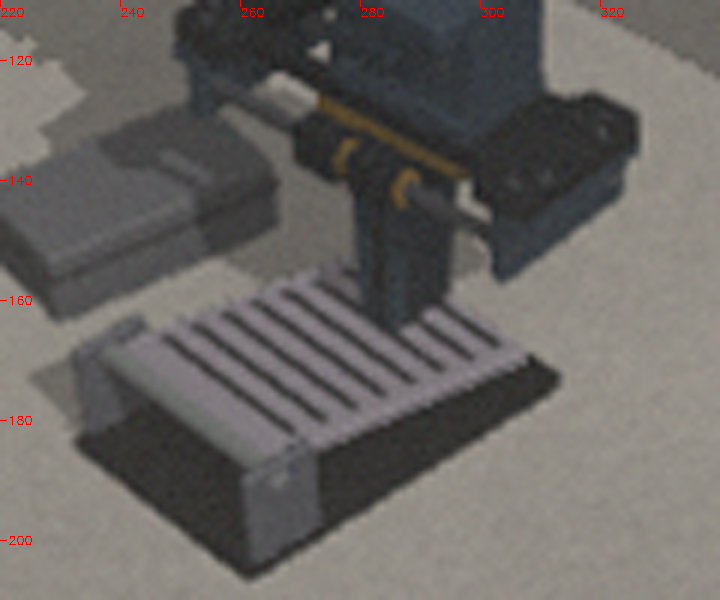

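The plate is down, and force rises 19→28 N with only 0.3 mm of motion, so it is on its stop. Release.

Emit:
arm_command --pt "1 0 0 -0.03 0" --pt "1 0 0 -0.06 0" --pt "1 0 0 -0.1 0" --pt "1 0 0 -0.18 0" --pt "1 0 0 -0.26 0" --pt "1 0 0 -0.26 0" --pt "1 0 0 -0.26 0" --pt "1 0 0 -0.26 0"

```text
time_s: 36.0
ee_pos: [436.4, -345.2, 160.9]
ee_rot: [178.0, -2.3, 15.1]
force: [-0.6, 0.7, -0.8]
gripper_width: 0.2
```

```bash
python3 -c "
from h import *
s,im=shot('top','t6');s,im=shot('wrist','w14');print(s['ee_pos'],s['ee_rot'],s['force'])
crop('t6',230,160,430,310,4,'c12');go(560,-60,180,60)"
```

```text
[ 435.96619977 -344.84230151  159.96308423] [178.10102991  -2.21273274  15.0808077 ] [ 0.17973648  0.11985912 -1.02617148]
shift [ 0.389 -0.484 -0.042] turn -0.998 rows>= 7.5 t 36.1 at [ 435.9 -344.7  159.5] [178.1  -2.2  15.1]
```

View pics/c12.png

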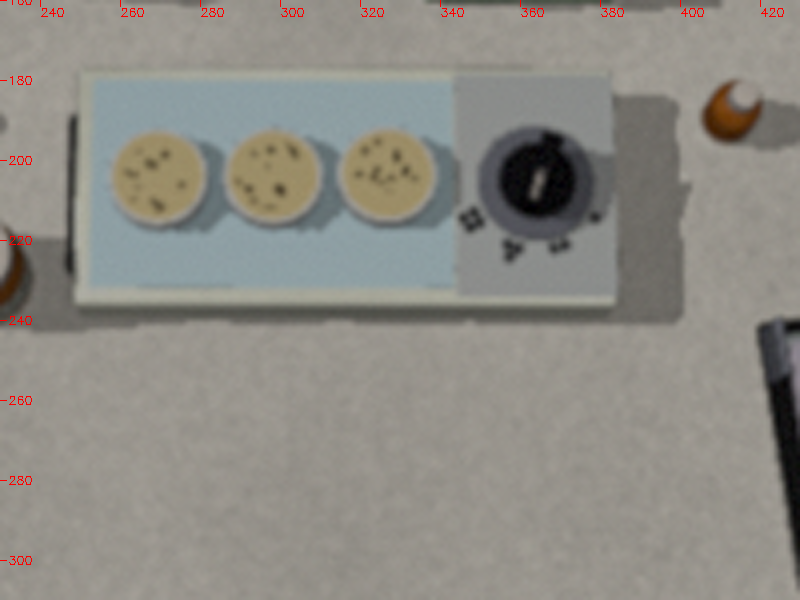

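View pics/w14.png

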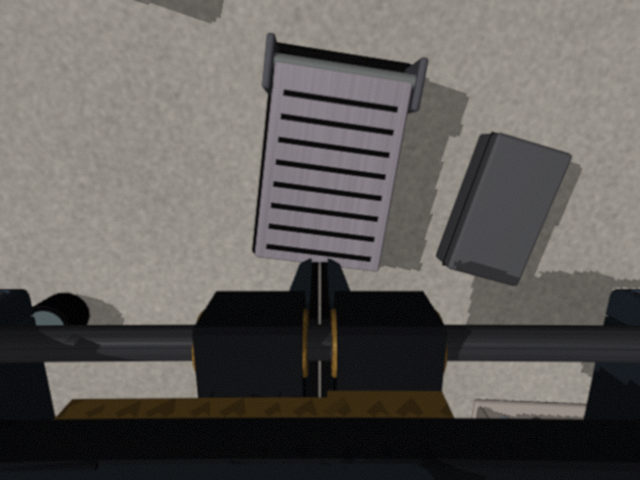

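Dishes all still on the glass, plate back up, dial still at three. Next: dishes to the tray, starting with the one at the +y end.

Emit:
arm_command --pt "0 0.389 -0.484 -0.042 -1" --pt "0 0.389 -0.484 -0.042 -1" --pt "0 0.389 -0.484 -0.042 -1" --pt "0 0.389 -0.484 -0.042 -1" --pt "0 0.389 -0.484 -0.042 -1" --pt "0 0.389 -0.484 -0.042 -1" --pt "0 0.389 -0.484 -0.042 -1" --pt "0 0.389 -0.484 -0.042 -1"

```text
time_s: 36.77
ee_pos: [560.8, -55.8, 178.6]
ee_rot: [177.3, -0.3, 60.3]
force: [0.6, 0.0, -0.2]
gripper_width: 50.7
```

```bash
python3 -c "
from h import *
go(648,92,160,90)"
```

```text
shift [0.343 0.003 0.039] turn -0.66 rows>= 4.1 t 36.8 at [560.8 -55.8 178.6] [177.3  -0.3  60.3]
```

Emit:
arm_command --pt "0 0.12 0 0.02 -0.3" --pt "0 0.24 0 0.039 -0.66" --pt "0 0.343 0.003 0.039 -0.66" --pt "0 0.343 0.003 0.039 -0.66" --pt "0 0.343 0.003 0.039 -0.66" --pt "0 0.343 0.003 0.039 -0.66" --pt "0 0.343 0.003 0.039 -0.66" --pt "0 0.343 0.003 0.039 -0.66"

```text
time_s: 37.43
ee_pos: [646.9, 90.7, 159.1]
ee_rot: [177.6, 1.2, 89.9]
force: [0.5, -0.5, 0.0]
gripper_width: 91.1
```

```bash
python3 -c "
from h import *
s,im=shot('wrist','w15');print(s['gripper_width']);go(648.5,92.5,54.5,90)"
```

```text
91.06739878992937
shift [ 0.008 -0.006  0.21 ] turn -0.004 rows>= 2.5 t 37.5 at [647.   90.4 159.6] [177.6   1.1  89.8]
```

View pics/w15.png

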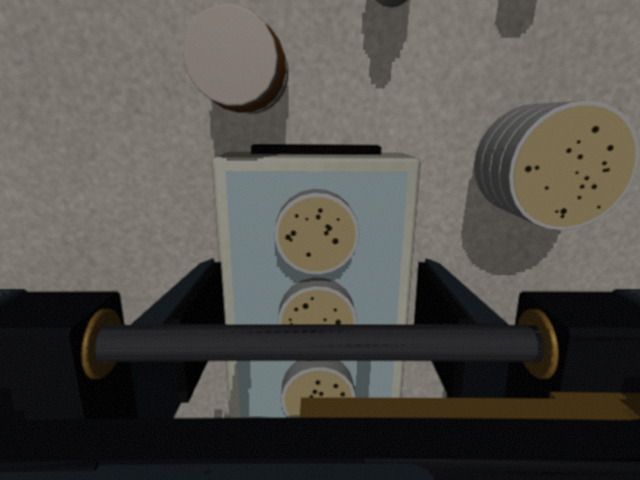

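The +y dish at (317,233) is under the tool. Descend.

Emit:
arm_command --pt "0 0.004 -0.003 0.05 0" --pt "0 0.008 -0.005 0.11 0" --pt "0 0.008 -0.006 0.16 0" --pt "0 0.008 -0.006 0.2 0" --pt "0 0.008 -0.006 0.21 0" --pt "0 0.008 -0.006 0.21 0" --pt "0 0.008 -0.006 0.21 0"

```text
time_s: 38.07
ee_pos: [648.7, 91.2, 55.4]
ee_rot: [177.5, 1.1, 89.7]
force: [0.0, 0.1, 0.4]
gripper_width: 91.4
```

Emit:
arm_command --pt "0.5 0 0 0 0" --pt "0.5 0 0 0 0" --pt "0.5 0 0 0 0" --pt "0.5 0 0 0 0" --pt "0.5 0 0 0 0" --pt "0.5 0 0 0 0"

```text
time_s: 38.57
ee_pos: [648.8, 91.2, 55.7]
ee_rot: [177.5, 1.1, 89.7]
force: [-0.2, -0.5, 2.2]
gripper_width: 59.8
```

Emit:
arm_command --pt "0.5 0 0 -0.05 0" --pt "0.5 0 0 -0.12 0" --pt "0.5 0 0 -0.2 0" --pt "0.5 0 0 -0.2 0" --pt "0.5 0 0 -0.2 0" --pt "0.5 0 0 -0.2 0"

```text
time_s: 39.07
ee_pos: [643.8, 93.2, 155.0]
ee_rot: [177.6, 1.1, 89.7]
force: [-0.8, 0.5, -0.0]
gripper_width: 59.7
```

```bash
python3 -c "
from h import *
print(env.state()['gripper_width']);go(565,240,150,135)"
```

```text
59.748269127107264
shift [ 0.293 -0.159 -0.003] turn -1.006 rows>= 6.3 t 39.1 at [643.8  93.2 155. ] [177.6   1.1  89.7]
```

Emit:
arm_command --pt "0.5 0.293 -0.159 0 -1" --pt "0.5 0.293 -0.159 0 -1" --pt "0.5 0.293 -0.159 0 -1" --pt "0.5 0.293 -0.159 0 -1" --pt "0.5 0.293 -0.159 0 -1" --pt "0.5 0.293 -0.159 0 -1" --pt "0.5 0.293 -0.159 0 -1" --pt "0.5 0.293 -0.159 0 -1"

```text
time_s: 39.73
ee_pos: [563.6, 239.9, 146.4]
ee_rot: [179.3, 2.4, 134.8]
force: [0.3, -0.2, 0.2]
gripper_width: 59.6
```

```bash
python3 -c "
from h import *
print(env.state()['gripper_width']);go(575,346,180,180)"
```

```text
59.57879330807733
shift [ 0.131  0.167 -0.071] turn -1.004 rows>= 6.3 t 39.7 at [563.6 239.9 146.4] [179.3   2.4 134.8]
```

Emit:
arm_command --pt "0.5 0.131 0.167 -0.07 -1" --pt "0.5 0.131 0.167 -0.07 -1" --pt "0.5 0.131 0.167 -0.07 -1" --pt "0.5 0.131 0.167 -0.07 -1" --pt "0.5 0.131 0.167 -0.07 -1" --pt "0.5 0.131 0.167 -0.07 -1" --pt "0.5 0.131 0.167 -0.07 -1" --pt "0.5 0.131 0.167 -0.07 -1"

```text
time_s: 40.4
ee_pos: [574.8, 345.5, 177.7]
ee_rot: [-178.7, 2.0, 179.8]
force: [-0.1, -0.5, -0.1]
gripper_width: 59.5
```

```bash
python3 -c "
from h import *
s,im=shot('wrist','w16');print(s['ee_pos'],s['ee_rot'])"
```

```text
[574.81559921 345.50545096 177.66746759] [-178.65183028    2.03479609  179.82917507]
```

View pics/w16.png

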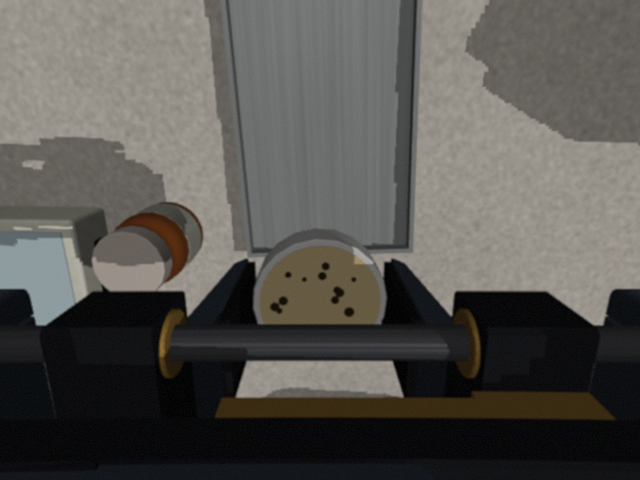

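Tray's +x rim corners are at about (249,253) and (412,249); sides run up to (224,0) and (420,0).

```bash
python3 -c "
from h import *
s=env.state();np.set_printoptions(precision=1,suppress=True)
a,b,c,d=[px2w('wrist',u,v,15,s) for u,v in [(249,253),(412,249),(224,0),(420,0)]];print(a,b,c,d)
y=np.array([b-a])[0];print(np.linalg.norm(y),np.degrees(np.arctan2((a-c)[1],(a-c)[0])),np.degrees(np.arctan2((b-d)[1],(b-d)[0])))
m=(a+b)/2;n=(c+d)/2;u=(m-n)/np.linalg.norm(m-n);print('mid',m,n,u)
for k in(50,125,200):
  print(k,m-k*u)
"
```

```text
[615.2 277.4  15. ] [610.8 424.4  15. ] [414.2 271.3  15. ] [415.8 416.6  15. ]
147.14102308437813 1.7234416505831376 2.296644821725793
mid [613.  350.9  15. ] [415. 344.  15.] [1. 0. 0.]
50 [563.  349.2  15. ]
125 [488.1 346.5  15. ]
200 [413.1 343.9  15. ]
```

```bash
python3 -c "
from h import *
go(563,349,12,182)"
```

```text
shift [0.036 0.015 0.33 ] turn -0.05 rows>= 4.0 t 40.5 at [574.9 345.5 177.9] [-178.7    2.1  179.7]
```

Emit:
arm_command --pt "0.5 0.024 0.007 0.05 -0.05" --pt "0.5 0.028 0.009 0.11 -0.05" --pt "0.5 0.03 0.011 0.17 -0.05" --pt "0.5 0.032 0.012 0.23 -0.05" --pt "0.5 0.034 0.014 0.28 -0.05" --pt "0.5 0.036 0.015 0.315 -0.05" --pt "0.5 0.036 0.015 0.328 -0.05" --pt "0.5 0.036 0.015 0.33 -0.05"

```text
time_s: 41.12
ee_pos: [561.9, 348.3, 10.5]
ee_rot: [-178.5, 1.8, -178.1]
force: [-0.4, -0.3, -0.2]
gripper_width: 59.6
```

Emit:
arm_command --pt "0.5 0 0 0.002 0" --pt "0.5 0 0 0.004 0" --pt "0.5 0 0 0.004 0"

```text
time_s: 41.37
ee_pos: [562.6, 348.5, 9.5]
ee_rot: [-178.5, 1.9, -178.1]
force: [-0.1, -0.7, -0.5]
gripper_width: 59.8
```

Emit:
arm_command --pt "0.5 0 0 0.002 0" --pt "0.5 0 0 0.003 0" --pt "0.5 0 0 0.003 0"

```text
time_s: 41.62
ee_pos: [563.0, 348.6, 9.3]
ee_rot: [-178.6, 2.0, -178.1]
force: [-0.5, -1.2, 5.3]
gripper_width: 59.6
```

Contact. Release and rise.

Emit:
arm_command --pt "0 0 0 0 0" --pt "0 0 0 0 0" --pt "0 0 0 0 0" --pt "0 0 0 0 0" --pt "0 0 0 0 0" --pt "0 0 0 -0.08 0" --pt "0 0 0 -0.16 0" --pt "0 0 0 -0.28 0"

```text
time_s: 42.28
ee_pos: [558.0, 351.1, 131.0]
ee_rot: [-178.5, 1.8, -178.1]
force: [1.4, 0.6, 0.5]
gripper_width: 91.1
```

Emit:
arm_command --pt "0 0 0 -0.09 0" --pt "0 0 0 -0.09 0" --pt "0 0 0 -0.09 0"

```text
time_s: 42.53
ee_pos: [558.0, 353.4, 179.8]
ee_rot: [-178.7, 2.2, -178.1]
force: [0.4, -0.1, 0.3]
gripper_width: 91.1
```

```bash
python3 -c "
from h import *
go(615,190,180,137);s,im=shot('wrist','w17')"
```

```text
shift [-0.103 -0.33   0.011] turn 0.997 rows>= 6.3 t 42.5 at [558.  353.4 179.8] [-178.7    2.2 -178.1]
```

View pics/w17.png

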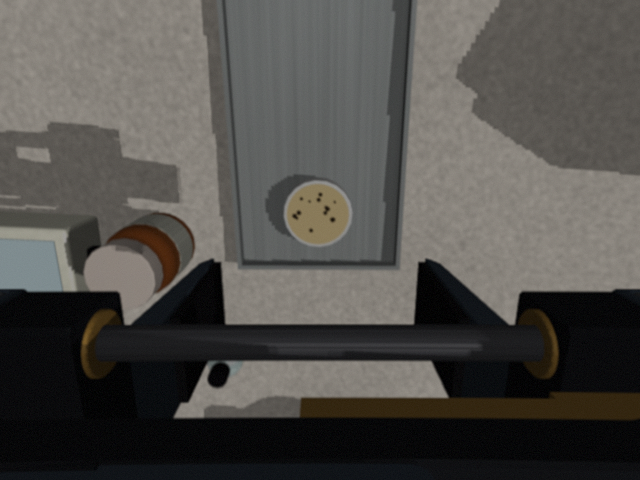

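Dish lies flat in the tray at (318,213). Back for the second.

Emit:
arm_command --pt "0 -0.103 -0.33 0 1" --pt "0 -0.103 -0.33 0 1" --pt "0 -0.103 -0.33 0 1" --pt "0 -0.103 -0.33 0 1" --pt "0 -0.103 -0.33 0 1" --pt "0 -0.103 -0.33 0 1" --pt "0 -0.103 -0.33 0 1" --pt "0 -0.103 -0.33 0 1"

```text
time_s: 43.25
ee_pos: [612.2, 188.2, 179.7]
ee_rot: [179.9, 2.2, 136.8]
force: [-0.0, -0.2, 0.2]
gripper_width: 91.0
```

```bash
python3 -c "
from h import *
go(648,24,160,90)"
```

```text
shift [-0.275 -0.19   0.05 ] turn 1.039 rows>= 6.5 t 43.2 at [612.2 188.2 179.7] [179.9   2.2 136.8]
```

Emit:
arm_command --pt "0 -0.275 -0.19 0.05 1" --pt "0 -0.275 -0.19 0.05 1" --pt "0 -0.275 -0.19 0.05 1" --pt "0 -0.275 -0.19 0.05 1" --pt "0 -0.275 -0.19 0.05 1" --pt "0 -0.275 -0.19 0.05 1" --pt "0 -0.275 -0.19 0.05 1" --pt "0 -0.275 -0.19 0.05 1"

```text
time_s: 43.92
ee_pos: [647.0, 23.9, 157.8]
ee_rot: [178.6, 1.5, 91.8]
force: [-0.6, -0.8, -0.4]
gripper_width: 91.6
```

```bash
python3 -c "
from h import *
s,im=shot('wrist','w18');print(w2px('wrist',[[649,24,68],[649,-44,68]],s));go(648.5,24,54.5,90)"
```

```text
[[318.6580136  236.45213648]
 [315.85389341 323.3398759 ]]
shift [ 0.005 -0.002  0.207] turn 0.041 rows>= 2.5 t 44.0 at [647.1  24.2 158.2] [178.6   1.5  91.9]
```

View pics/w18.png

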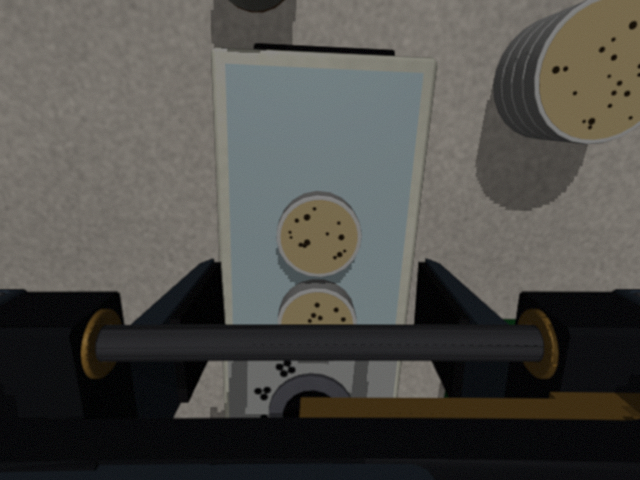

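Dish at (318,235), as predicted (318.7,236).

Emit:
arm_command --pt "0 0.002 0 0.05 0.04" --pt "0 0.004 -0.001 0.11 0.04" --pt "0 0.005 -0.002 0.16 0.04" --pt "0 0.005 -0.002 0.2 0.04" --pt "0 0.005 -0.002 0.207 0.04" --pt "0 0.005 -0.002 0.207 0.04" --pt "0 0.005 -0.002 0.207 0.04"

```text
time_s: 44.55
ee_pos: [648.4, 24.4, 54.1]
ee_rot: [178.6, 1.5, 90.2]
force: [-0.1, -0.2, 0.2]
gripper_width: 91.1
```

Emit:
arm_command --pt "0.5 0 0 0 0" --pt "0.5 0 0 0 0" --pt "0.5 0 0 0 0" --pt "0.5 0 0 0 0" --pt "0.5 0 0 0 0" --pt "0.5 0 0 0 0"

```text
time_s: 45.05
ee_pos: [648.6, 24.3, 54.4]
ee_rot: [178.5, 1.5, 90.2]
force: [0.9, 0.6, 1.0]
gripper_width: 59.5
```

Emit:
arm_command --pt "0.5 0 0 -0.05 0" --pt "0.5 0 0 -0.12 0" --pt "0.5 0 0 -0.2 0" --pt "0.5 0 0 -0.2 0" --pt "0.5 0 0 -0.2 0" --pt "0.5 0 0 -0.2 0"

```text
time_s: 45.55
ee_pos: [645.4, 26.9, 153.9]
ee_rot: [178.6, 1.5, 90.2]
force: [-1.0, 0.2, -1.5]
gripper_width: 59.2
```

```bash
python3 -c "
from h import *
print(env.state()['gripper_width']);go(565,215,170,135)"
```

```text
59.243834489604424
shift [ 0.376 -0.159 -0.046] turn -0.996 rows>= 6.3 t 45.5 at [645.4  26.9 153.9] [178.6   1.5  90.2]
```

Emit:
arm_command --pt "0.5 0.376 -0.159 -0.046 -1" --pt "0.5 0.376 -0.159 -0.046 -1" --pt "0.5 0.376 -0.159 -0.046 -1" --pt "0.5 0.376 -0.159 -0.046 -1" --pt "0.5 0.376 -0.159 -0.046 -1" --pt "0.5 0.376 -0.159 -0.046 -1" --pt "0.5 0.376 -0.159 -0.046 -1" --pt "0.5 0.376 -0.159 -0.046 -1"

```text
time_s: 46.22
ee_pos: [563.3, 215.6, 167.8]
ee_rot: [-179.7, 2.0, 135.3]
force: [-0.9, -0.4, -0.4]
gripper_width: 59.2
```

```bash
python3 -c "
from h import *
print(env.state()['gripper_width']);go(488,346.5,150,180)"
```

```text
59.17727673454158
shift [0.292 0.08  0.025] turn -0.993 rows>= 6.2 t 46.2 at [563.3 215.6 167.8] [-179.7    2.   135.3]
```

Emit:
arm_command --pt "0.5 0.292 0.08 0.025 -1" --pt "0.5 0.292 0.08 0.025 -1" --pt "0.5 0.292 0.08 0.025 -1" --pt "0.5 0.292 0.08 0.025 -1" --pt "0.5 0.292 0.08 0.025 -1" --pt "0.5 0.292 0.08 0.025 -1" --pt "0.5 0.292 0.08 0.025 -1" --pt "0.5 0.292 0.08 0.025 -1"

```text
time_s: 46.88
ee_pos: [487.4, 345.7, 148.5]
ee_rot: [-178.3, 1.0, -179.7]
force: [0.3, 0.5, -0.2]
gripper_width: 59.3
```

```bash
python3 -c "
from h import *
go(488,346.5,11,182)"
```

```text
shift [0.004 0.01  0.275] turn -0.038 rows>= 3.3 t 46.9 at [487.4 345.7 148.5] [-178.3    1.  -179.7]
```

Emit:
arm_command --pt "0.5 0.001 0.003 0.06 -0.04" --pt "0.5 0.002 0.005 0.12 -0.04" --pt "0.5 0.003 0.008 0.18 -0.04" --pt "0.5 0.004 0.009 0.23 -0.04" --pt "0.5 0.004 0.01 0.262 -0.04" --pt "0.5 0.004 0.01 0.273 -0.04" --pt "0.5 0.004 0.01 0.275 -0.04" --pt "0.5 0.004 0.01 0.275 -0.04"

```text
time_s: 47.55
ee_pos: [488.1, 346.4, 10.7]
ee_rot: [-178.3, 1.0, -178.0]
force: [-1.1, 0.3, -0.6]
gripper_width: 59.8
```

Emit:
arm_command --pt "0.5 0 0 0.002 0" --pt "0.5 0 0 0.004 0" --pt "0.5 0 0 0.004 0"

```text
time_s: 47.8
ee_pos: [488.6, 346.5, 9.3]
ee_rot: [-178.3, 1.0, -178.0]
force: [1.3, 0.4, -0.4]
gripper_width: 59.6
```

Emit:
arm_command --pt "0.5 0 0 0.002 0" --pt "0.5 0 0 0.003 0" --pt "0.5 0 0 0.003 0"

```text
time_s: 48.05
ee_pos: [488.9, 346.7, 8.3]
ee_rot: [-178.3, 1.1, -178.0]
force: [-0.1, -0.3, 1.5]
gripper_width: 59.7
```

Emit:
arm_command --pt "0 0 0 0 0" --pt "0 0 0 0 0" --pt "0 0 0 0 0" --pt "0 0 0 0 0" --pt "0 0 0 0 0" --pt "0 0 0 -0.08 0" --pt "0 0 0 -0.16 0" --pt "0 0 0 -0.28 0"

```text
time_s: 48.72
ee_pos: [485.7, 349.6, 130.3]
ee_rot: [-178.3, 0.9, -178.0]
force: [0.5, -0.3, 0.4]
gripper_width: 91.6
```

Emit:
arm_command --pt "0 0 0 -0.09 0" --pt "0 0 0 -0.09 0" --pt "0 0 0 -0.09 0"

```text
time_s: 48.97
ee_pos: [486.4, 352.1, 178.8]
ee_rot: [-178.5, 1.3, -178.0]
force: [0.0, -0.6, -0.9]
gripper_width: 91.0
```

```bash
python3 -c "
from h import *
go(595,150,180,137);s,im=shot('top','t7')"
```

```text
shift [-0.203 -0.411  0.013] turn 0.999 rows>= 6.3 t 49.0 at [486.4 352.1 178.8] [-178.5    1.3 -178. ]
```

View pics/t7.png

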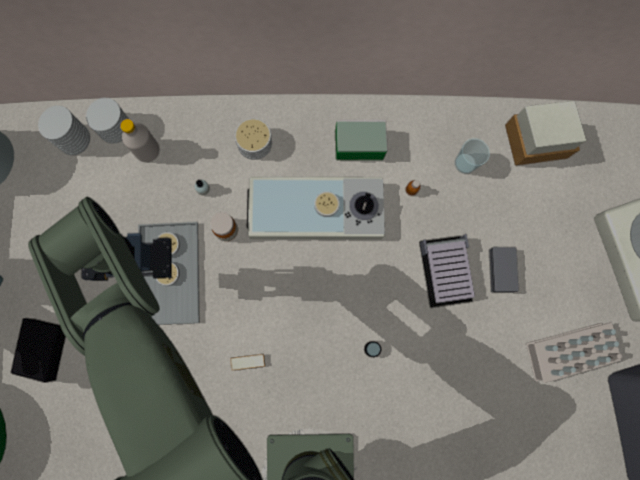

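Two dishes in the tray at (168,245) and (168,273), the last at (327,204) on the glass.

Emit:
arm_command --pt "0 -0.203 -0.411 0 1" --pt "0 -0.203 -0.411 0 1" --pt "0 -0.203 -0.411 0 1" --pt "0 -0.203 -0.411 0 1" --pt "0 -0.203 -0.411 0 1" --pt "0 -0.203 -0.411 0 1" --pt "0 -0.203 -0.411 0 1" --pt "0 -0.203 -0.411 0 1"

```text
time_s: 49.68
ee_pos: [592.7, 147.3, 181.0]
ee_rot: [-179.3, 1.7, 136.8]
force: [0.1, -0.2, 0.2]
gripper_width: 91.3
```

```bash
python3 -c "
from h import *
go(648,-44,160,90)"
```

```text
shift [-0.341 -0.202  0.055] turn 1.039 rows>= 6.5 t 49.7 at [592.7 147.3 181. ] [-179.3    1.7  136.8]
```

Emit:
arm_command --pt "0 -0.341 -0.202 0.05 1" --pt "0 -0.341 -0.202 0.05 1" --pt "0 -0.341 -0.202 0.05 1" --pt "0 -0.341 -0.202 0.05 1" --pt "0 -0.341 -0.202 0.05 1" --pt "0 -0.341 -0.202 0.05 1" --pt "0 -0.341 -0.202 0.05 1" --pt "0 -0.341 -0.202 0.05 1"

```text
time_s: 50.35
ee_pos: [647.0, -43.7, 160.1]
ee_rot: [179.5, 1.7, 91.8]
force: [-0.5, 0.1, 0.1]
gripper_width: 91.2
```

```bash
python3 -c "
from h import *
s,im=shot('wrist','w19');print(w2px('wrist',[[649,-44,68]],s));go(648.5,-44,54.5,90)"
```

```text
[[320.71959946 235.68851452]]
shift [0.005 0.001 0.212] turn 0.042 rows>= 2.5 t 50.4 at [647.1 -43.2 160.5] [179.5   1.7  91.9]
```

View pics/w19.png

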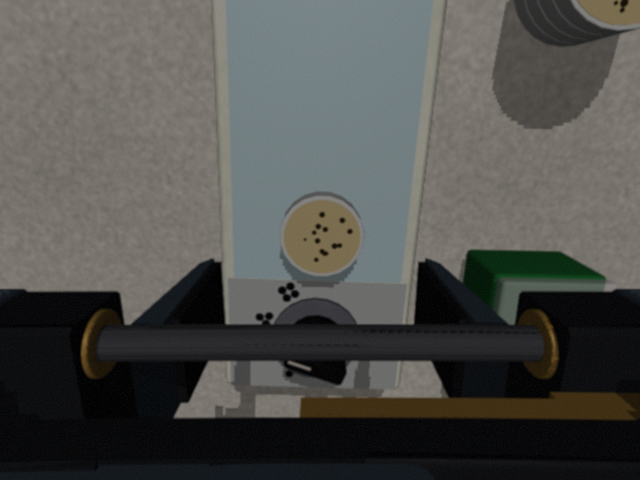

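Dish at (322,235), as expected.

Emit:
arm_command --pt "0 0.002 0 0.05 0.04" --pt "0 0.004 0.001 0.11 0.04" --pt "0 0.005 0.001 0.16 0.04" --pt "0 0.005 0.001 0.2 0.04" --pt "0 0.005 0.001 0.212 0.04" --pt "0 0.005 0.001 0.212 0.04" --pt "0 0.005 0.001 0.212 0.04"

```text
time_s: 50.98
ee_pos: [648.7, -43.0, 54.6]
ee_rot: [179.4, 1.7, 90.2]
force: [0.8, 0.3, 0.5]
gripper_width: 91.2
```

Emit:
arm_command --pt "0.5 0 0 0 0" --pt "0.5 0 0 0 0" --pt "0.5 0 0 0 0" --pt "0.5 0 0 0 0" --pt "0.5 0 0 0 0" --pt "0.5 0 0 0 0"

```text
time_s: 51.48
ee_pos: [648.9, -43.1, 55.0]
ee_rot: [179.4, 1.7, 90.2]
force: [0.0, 1.0, 1.5]
gripper_width: 59.3
```

Emit:
arm_command --pt "0.5 0 0 -0.05 0" --pt "0.5 0 0 -0.12 0" --pt "0.5 0 0 -0.2 0" --pt "0.5 0 0 -0.2 0" --pt "0.5 0 0 -0.2 0" --pt "0.5 0 0 -0.2 0"

```text
time_s: 51.98
ee_pos: [647.2, -40.1, 154.5]
ee_rot: [179.4, 1.7, 90.2]
force: [0.0, -0.5, -0.4]
gripper_width: 59.2
```

```bash
python3 -c "
from h import *
print(env.state()['gripper_width']);go(530,170,170,135)"
```

```text
59.19331111661122
shift [ 0.42  -0.232 -0.046] turn -0.995 rows>= 6.3 t 52.0 at [647.2 -40.1 154.5] [179.4   1.7  90.2]
```

Emit:
arm_command --pt "0.5 0.42 -0.232 -0.046 -1" --pt "0.5 0.42 -0.232 -0.046 -1" --pt "0.5 0.42 -0.232 -0.046 -1" --pt "0.5 0.42 -0.232 -0.046 -1" --pt "0.5 0.42 -0.232 -0.046 -1" --pt "0.5 0.42 -0.232 -0.046 -1" --pt "0.5 0.42 -0.232 -0.046 -1" --pt "0.5 0.42 -0.232 -0.046 -1"

```text
time_s: 52.65
ee_pos: [528.2, 171.2, 168.4]
ee_rot: [-179.0, 1.5, 135.5]
force: [0.3, 0.4, -1.2]
gripper_width: 59.7
```

```bash
python3 -c "
from h import *
print(env.state()['gripper_width']);go(413,344,150,180)"
```

```text
59.73871333929242
shift [0.408 0.085 0.025] turn -0.99 rows>= 6.2 t 52.6 at [528.2 171.2 168.4] [-179.     1.5  135.5]
```

Emit:
arm_command --pt "0.5 0.408 0.085 0.025 -1" --pt "0.5 0.408 0.085 0.025 -1" --pt "0.5 0.408 0.085 0.025 -1" --pt "0.5 0.408 0.085 0.025 -1" --pt "0.5 0.408 0.085 0.025 -1" --pt "0.5 0.408 0.085 0.025 -1" --pt "0.5 0.408 0.085 0.025 -1" --pt "0.5 0.408 0.085 0.025 -1"

```text
time_s: 53.32
ee_pos: [412.3, 343.7, 148.2]
ee_rot: [-178.1, 0.2, -179.6]
force: [0.2, -0.2, -0.4]
gripper_width: 59.2
```

```bash
python3 -c "
from h import *
go(413,344,11,182)"
```

```text
shift [-0.     0.01   0.274] turn -0.034 rows>= 3.3 t 53.3 at [412.3 343.7 148.2] [-178.1    0.2 -179.6]
```

Emit:
arm_command --pt "0.5 0 0.003 0.06 -0.03" --pt "0.5 0 0.005 0.12 -0.03" --pt "0.5 0 0.008 0.18 -0.03" --pt "0.5 0 0.009 0.23 -0.03" --pt "0.5 0 0.01 0.262 -0.03" --pt "0.5 0 0.01 0.272 -0.03" --pt "0.5 0 0.01 0.274 -0.03" --pt "0.5 0 0.01 0.274 -0.03"

```text
time_s: 53.98
ee_pos: [413.5, 343.6, 10.8]
ee_rot: [-178.1, 0.2, -178.3]
force: [-0.7, -0.9, -1.6]
gripper_width: 59.4
```

Emit:
arm_command --pt "0.5 0 0 0.002 0" --pt "0.5 0 0 0.004 0" --pt "0.5 0 0 0.004 0"

```text
time_s: 54.23
ee_pos: [413.9, 343.6, 9.2]
ee_rot: [-178.1, 0.2, -178.4]
force: [0.8, 0.1, -0.8]
gripper_width: 60.2
```

Emit:
arm_command --pt "0.5 0 0 0.002 0" --pt "0.5 0 0 0.002 0" --pt "0.5 0 0 0.002 0"

```text
time_s: 54.48
ee_pos: [414.0, 343.7, 8.8]
ee_rot: [-178.1, 0.3, -178.4]
force: [0.4, -0.6, 3.2]
gripper_width: 59.4
```

Emit:
arm_command --pt "0 0 0 0 0" --pt "0 0 0 0 0" --pt "0 0 0 0 0" --pt "0 0 0 0 0" --pt "0 0 0 0 0" --pt "0 0 0 -0.08 0" --pt "0 0 0 -0.16 0" --pt "0 0 0 -0.28 0"

```text
time_s: 55.15
ee_pos: [412.7, 347.1, 130.9]
ee_rot: [-178.1, 0.1, -178.4]
force: [0.8, 0.6, -0.6]
gripper_width: 91.2
```

Emit:
arm_command --pt "0 0 0 -0.2 0" --pt "0 0 0 -0.2 0" --pt "0 0 0 -0.2 0" --pt "0 0 0 -0.2 0" --pt "0 0.05 -0.4 -0.2 0" --pt "0 0.05 -0.4 -0.2 0" --pt "0 0.05 -0.4 -0.2 0" --pt "0 0.05 -0.4 -0.2 0"

```text
time_s: 55.82
ee_pos: [394.9, 182.8, 234.8]
ee_rot: [-178.0, -0.0, -178.3]
force: [0.7, -0.0, 0.2]
gripper_width: 91.0
```

Emit:
arm_command --pt "0 0 -0.15 0 0" --pt "0 0 -0.15 0 0" --pt "0 0 -0.15 0 0" --pt "0 0 -0.15 0 0" --pt "0 0 -0.15 0 0"

```text
time_s: 56.23
ee_pos: [396.9, 108.1, 236.7]
ee_rot: [-178.0, -0.1, -178.3]
force: [1.3, 0.5, 0.7]
gripper_width: 91.6
```

```bash
python3 -c "
from h import *
s,im=shot('top','t8');s,im=shot('scene','s8');print(s['ee_pos'],s['time_s'])
crop('t8',130,165,290,335,4,'c13');crop('t8',340,165,500,315,5,'c14')"
```

```text
[396.99562938 108.63875052 236.78451257] 56.2833
```

View pics/t8.png

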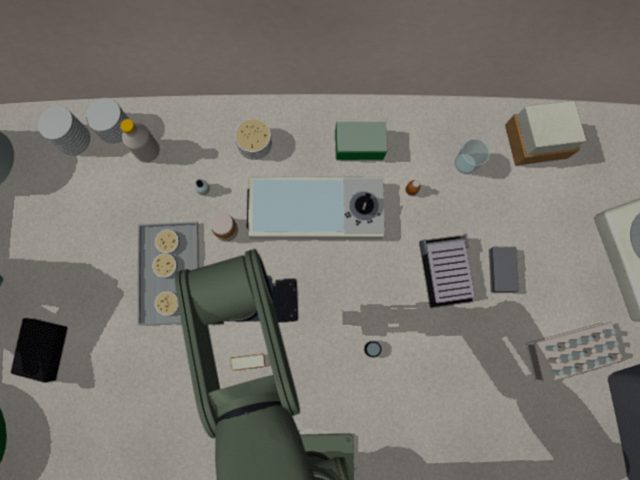

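View pics/s8.png

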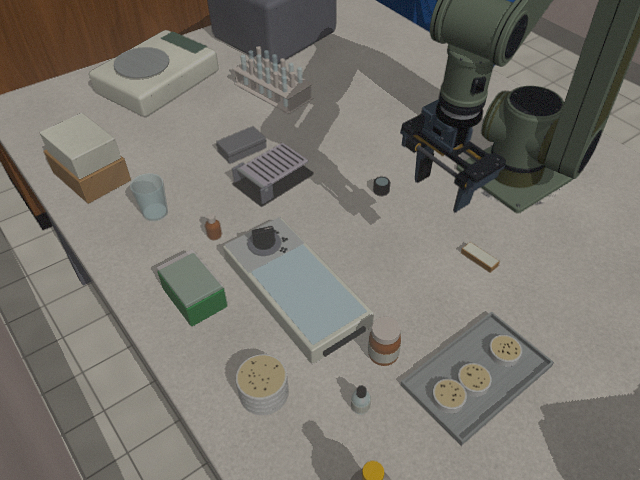

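View pics/c13.png

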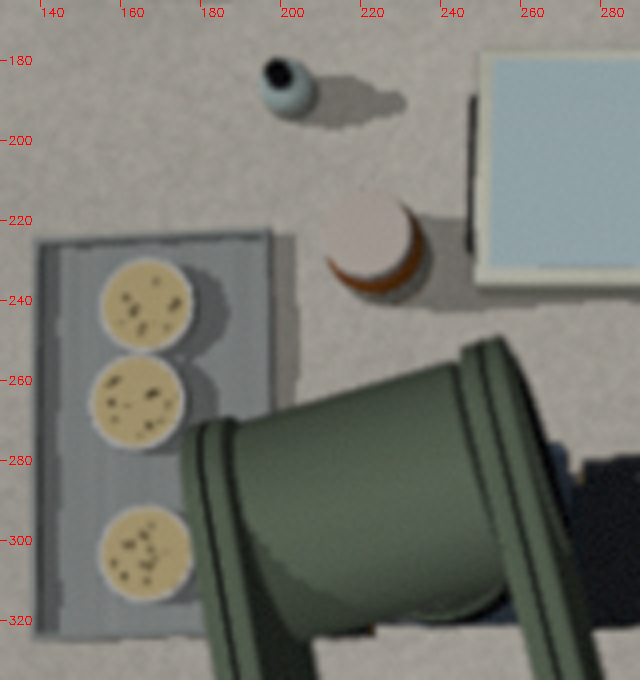

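View pics/c14.png

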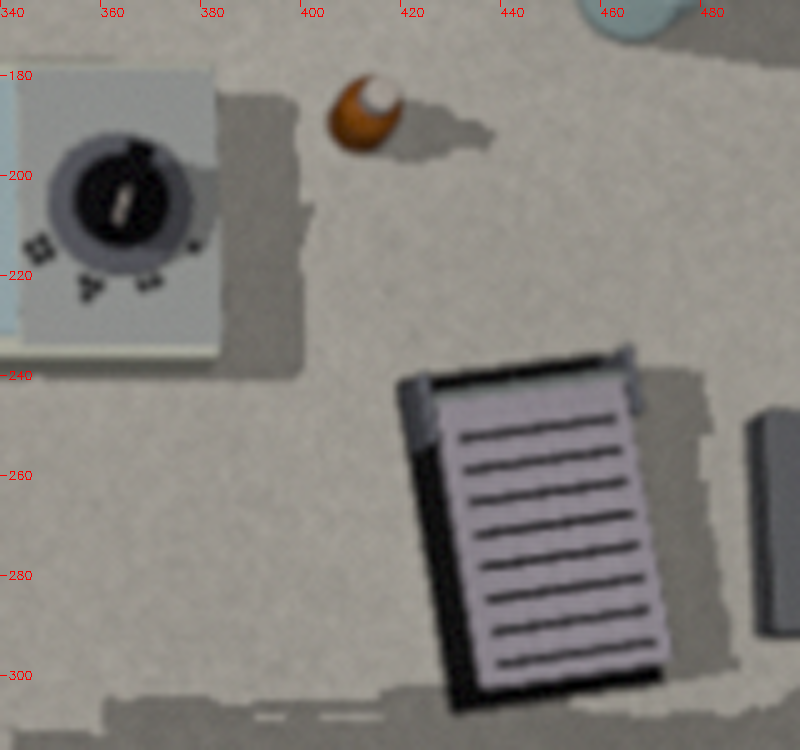

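All three dishes are in the tray, but the middle one (163,265) now sits close to the +x one (166,241): it was knocked. I'll check that it lies flat.

```bash
python3 -c "
from h import *
crop('s8',390,310,560,440,4,'c15')
print(px2w('top',166.5,241,22),px2w('top',163.5,265.5,22),px2w('top',166.5,303,22));go(500,345,190,182)"
```

```text
[568.9239535  351.01547007  22.        ] [508.04901224 356.29469132  22.        ] [416.4592225  346.00012297  22.        ]
shift [-0.221  0.469  0.077] turn -0.005 rows>= 6.3 t 56.3 at [397.1 108.9 236.9] [-1.780e+02 -1.000e-01 -1.782e+02]
```

View pics/c15.png

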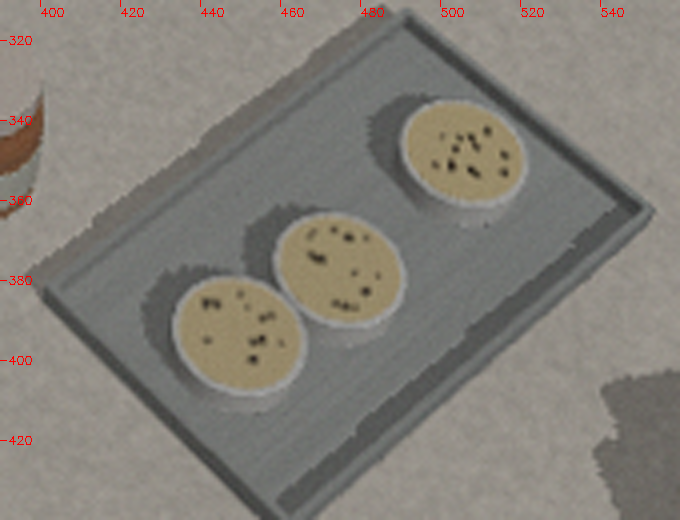

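```bash
python3 -c "
from h import *
print(w2px('scene',[px2w('top',166.5,241,22),px2w('top',163.5,265.5,22),px2w('top',166.5,303,22)]))
print(w2px('scene',[px2w('top',163.5,265.5,32)]))
im=cv2.imread('pics/s8.png')
"
```

```text
[[449.68942117 394.16607819]
 [475.76529917 378.18869409]
 [505.8246171  348.67067919]]
[[476.15577487 373.86979947]]
```

Both camera views agree with all three dishes lying flat at z≈22 (within 1 px), side by side. The vials, jar, slide box and dial are all in order. Handing in.

```bash
python3 -c "
from workcell import env
print(env.job_done(), env.state()['time_s'])"
```

```text
the job is handed in; nothing more can be done
the job is handed in; nothing more can be done
```

I carried out every step in the order asked and handed the job in at about 56 s of the 210 s allowed; no verdict was reported.

- **Clearing:** the jar stands upright between the light box and the tray. The slide box stands on free bench on the pedal's −y side.
- **Dial:** I turned it from two dots to three. A close wrist picture showed the pointer on the three-dot group, and the last top view still does.
- **Exposure:** all three dishes were flat on the glass just before the press and still there after it. I pressed the pedal until the force rose from 19 to 28 N with only 0.3 mm more travel, which I took as its stop. It sprang back level.
- **Tray:** all three dishes lie on the tray floor side by side, and the robot is clear of everything. The top and scene cameras agree within about 1 px that all three lie flat.

**One disagreement:** the middle dish moved about 2 cm after I placed it, probably the knock the task warned of. It is now about 61 mm from its neighbour, centre to centre, so they nearly touch but do not overlap, and I left it there. The vials and the rest of the bench look unmoved.

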